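Lock the camlock test cap onto the tank fitting

ROBOT

A 6-joint arm with a two-finger parallel gripper is mounted at the origin on a cart in front of the work surface, level with it; the furniture and walls round the work are solid. World frame = base frame: x ahead of the robot, y to its left, z up, the work surface at z = 0. Lengths are in m, angles in rad, forces in N, time in s.
With the tool pointing down it reaches from about 0.25 to 0.775 m from the base axis. Payload 4 kg.
Tool frame: the origin (TCP) lies midway between the tips of the shut fingers; the grasp point (between the pads) lies 19 mm behind it; y points along the fingers, z is the direction in which the jaws open and shut, and the axes are right-handed (so a half turn about y gives the same grasp; the last joint's range is limited). The gripper opens to 94 mm and grips with 3 to 60 N. Pads are 16 mm wide; open, the fingers measure 119 mm over their backs; the gripper's body (75 mm by 177 mm) begins 78 mm behind the grasp point.
Start: joints at [1.125, 0.087, 1.371, -0, 1.684, -0.103], TCP at [0.185, 0.518, 0.18] pointing down, gripper open.
Joint ranges: [-3.1, 3.1], [-0.76, 2.03], [0.27, 2.55], [-1.08, 4.22], [0.17, 2.65], [-2.57, 2.57]. Speed limits (rad/s): [2.79, 2.79, 3.14, 3.14, 3.14, 3.14].

INTERFACE

Orientations are given as a unit quaternion [x, y, z, w].
In Python, from station import state, capture, camera_info, hand_in, find_in, outline_of gives the robot as it stands. The module is installed in compiled form; this text tells all that it offers.
- The arm moves only by the tool servo_tool, never from a script. Its argument "deltas" is a list of rows, each a list of 3 entries, a list of its own where there are three numbers: the shift along the world's x, y, z in mm, then the turn, a rotation vector about the world's x, y, z in degrees, then the closure, from 0 (fully open) to 1 (shut). In form: [[[x, y, z], [ax, ay, az], hand], ...]. A call has 1 to 12 rows; each row shifts and turns the pose as measured when the row begins; what a row does not reach is not made up. A row lasts 1/12 s, in which the tool goes at most 41.7 mm and 7.16 degrees, less where a joint would pass 70% of its speed; a pose out of reach is approached as far as the arm can. A call is refused whole if a number of a shift passes 41.7 or a number of a turn 7.16, either way. A call with a gripper value outside its range is refused whole. The fingers move at their own pace and stop on an object; "force" is the grip in N (left out, the last holds). Time passes only in rows, so rows that do not move let the fingers close. It gives the time, the measured TCP pose, the force and the opening at its end, in the units of the state.
- state(): the state, without advancing time (a new reading comes with each control period).
- capture(name): name is "scene" or "top" or "wrist"; returns the picture (420x560x3 uint8, red, green, blue); there is no depth.
- camera_info(name): a dict with "K" (3x3 intrinsics, pixels), "k1" (the pictures are not rectified: a ray, as slopes to the right and down, at radius r is drawn at 1 + k1 r^2 times it, then the intrinsics apply), "origin" and "orientation" of the camera in the world; the wrist camera has in their place "hand_eye" (4x4, takes a point from camera to tool coordinates, whose origin is the TCP and whose axes are the tool frame's). Camera axes: x right, y down, z forward; pixel columns grow to the right and rows downward; lengths in m; the calibration is good to about 2 mm. A picture is of the moment at which its call begins: read the wrist's pose just before it. camera_info takes no time and is no camera call.
- hand_in(): hands the job in, once; it reports no verdict.
Trained networks look in the newest picture that a camera, given by its name, has taken for a name from the list of things; names that differ only in an ending like _2 or _b are one class to them, and where a whole thing is asked for, a point or a joint stands for the part that bears it (a point fixed in the world has none). Each returns a list of dicts, best first, with "p" (0 to 1); they miss things now and then, are a little off and sometimes report something else, mostly with a low value. They report only what shows in the picture. A call takes as long as a camera call. They do not tell look-alikes from the thing itself.
- find_in(camera, name): "extent" ([centre column, centre row, width, height] in pixels, round what is visible of it).
- outline_of(camera, name): "region" (420x560 bool, what is visible of it) and "extent" ([centre column, centre row, width, height] in pixels, round what is visible of it).
The state is a dict: "time": time; "joint_pos": joint angles; "dq": joint speeds; "tau": joint torques, N m; "ee_pos": TCP position; "eef_rot": TCP orientation; "force": force on the tool from outside, world axes, zero at the start; "ft_torque": the same for the moment, N m; "opening": opening from 0.0 (shut) to 1.0 (fully open).
Only numpy, scipy, OpenCV 4.12 (cv2) and the standard library are available. Lean on these libraries where they do the work, as an engineer would, in place of code of your own. Each camera call takes 0.05 s, during which the arm holds its last target.

TASK

Put the loose camlock cap over the grooved neck of the tank fitting and push it down until it is fully home against the stiff sealing plunger, with both cam arms still swung out. Then swing the cam arms down one after the other until each lies fully closed against the cap. Press with feeling, never hard, do not shove the loose things around the work, and let go of everything at the end.

Things in the scene. Friction and masses are not known exactly. Their poses are not given: they have to be found in the camera images.
- cap: Loose plain steel camlock cap, about 0.35 kg, upright, mouth down. Origin: centre of the mouth (lowest plane); z up its axis. Round skirt 57 mm outside, 47 mm inside (1.5 mm more than the lip all round), 58 mm high; inner roof at z = 50 mm. Cam arms at +y (lever_a) and -y (lever_b), hinge axes along x at y = +30 / -30, z = 31.5 mm. Its turn about the vertical does not matter.
- cap_head (a point): Centre of the square head on the cap's roof, the place to grip: 30 x 30 mm, sides along the cap's x and y, from 58 to 85 mm above the cap's origin; this point is 71 mm above it. Axes as the cap's.
- lever_a (a joint): Cam arm at the cap's +y side: 0 = closed, hanging down along the skirt (hard stop); pi/2 = straight out; starts at 1.35 to 1.7. 16 to 20 mm wide, 6 mm thick, reaches 55 mm from its hinge, the end bent out 43 degrees as a finger tab. Stays where left (0.1 N m friction). An inner cam lobe turns into the neck's groove; unless the cap is home within 6 mm it strikes the lip and the arm stops half-way.
- lever_b (a joint): The same for the cam arm at the cap's -y side; positive is also outwards and up.
- lever_a_tab (a point): Middle of the outer (upper) face of lever_a's finger tab. With the arm closed it lies 13.5 mm outwards and 43.3 mm below the hinge axis; at joint value q this offset is turned outwards and up by q. Axes turn with the arm.
- lever_b_tab (a point): The same for lever_b, on the cap's -y side.
- fitting: Tank fitting bolted to the table, fixed, upright: flange 110 mm across, 12 mm thick, four bolt heads to z = 18 mm, collar 52 mm across up to z = 34, then the grooved steel neck (41 mm, its lip 44 mm across), screwed in to a height that differs: its rim (4 mm chamfer) lies at z = 95 to 115 mm; groove 32 mm across, 14 to 32 mm below the rim. Origin: centre of the flange's underside. Fully home = cap's roof on the rim.
- plunger (a joint): Rubber-faced sealing plunger, 24 mm across, in the middle of the neck's rim: 0 = standing 11 mm above the rim, 0.011 m = pushed in flush with it (the cap is then fully home). Starts at 0 to 0.002. It takes about 10 N all the way in (the cap's weight alone does not do it) and stays where it is pushed.
- bush: Bystander: loose brown steel tube bush 53 mm across, 48 mm high. Origin under its centre.
- flange_nut: Bystander: loose dark flange nut 46 mm across, 22 mm high. Origin under its centre.
- spacer: Bystander: loose light steel spacer ring 42 mm across, 16 mm high. Origin under its centre.
There are look-alikes about, which are no part of the job. There is more than one size of the fitting; the one meant has the size given above.

How it is judged:
By the outcome, as a careful person would: the job done as asked, in the order asked, and still so for the second after the job is handed in, with the robot touching nothing.
It also fails if it takes over 69 s, if anything falls off the work surface, if the arm or the gripper's body presses on something with over 40 N, if the wrist force passes 120 N, or if a joint passes its speed limit or range.

## Working session

There is one attempt and no reset: what is moved stays moved. The work goes in short steps, Python scripts to look and compute and a tool call to move; the robot and the scene stay as the last step left them, time stands still between calls to the robot, and variables do not carry over. Pictures are saved under pics/ and viewed, and the job is handed in when it is done.

Besides the shell and the picture viewer there is one more tool, called after "Call:" by a JSON object that holds its "fn" and its "kwargs". servo_tool: Moves the arm, as the interface text tells. Its arguments: {"type":"object","properties":{"deltas":{"type":"array"},"force":{"type":"number"}},"required":["deltas"]}

```bash
mkdir -p pics; ls; cat > h.py <<'E'
import numpy as np, cv2
from station import *
from scipy.spatial.transform import Rotation as R
def save(im,n): cv2.imwrite('pics/'+n,cv2.cvtColor(im,cv2.COLOR_RGB2BGR))
def campose(name,st=None):
    ci=camera_info(name)
    if 'hand_eye' in ci:
        H=np.array(ci['hand_eye']); T=np.eye(4); T[:3,:3]=R.from_quat(st['eef_rot']).as_matrix(); T[:3,3]=st['ee_pos']
        M=T@H; return ci,M[:3,3],M[:3,:3]
    o=np.array(ci['orientation']); 
    Rm=R.from_quat(o).as_matrix() if o.size==4 else o.reshape(3,3)
    return ci,np.array(ci['origin']),Rm
def ray(name,uv,st=None):
    ci,o,Rm=campose(name,st); K=np.array(ci['K'])
    d=np.array([(uv[0]-K[0,2])/K[0,0],(uv[1]-K[1,2])/K[1,1]]); s=d.copy()
    for _ in range(30): s=d/(1+ci['k1']*(s@s))
    v=Rm@np.array([s[0],s[1],1.]); return o,v/np.linalg.norm(v)
def onz(name,uv,z,st=None):
    o,v=ray(name,uv,st); return o+v*(z-o[2])/v[2]
def proj(name,P,st=None):
    ci,o,Rm=campose(name,st); K=np.array(ci['K']); c=Rm.T@(np.array(P)-o); s=c[:2]/c[2]; s=s*(1+ci['k1']*(s@s))
    return np.array([K[0,0]*s[0]+K[0,2],K[1,1]*s[1]+K[1,2]])
def tri(rs):
    A=np.zeros((3,3));b=np.zeros(3)
    for o,v in rs:
        P=np.eye(3)-np.outer(v,v);A+=P;b+=P@o
    return np.linalg.solve(A,b)
E
python3 - <<'E'
from h import *
print(state())
for n in ('scene','top','wrist'):
    print(n,camera_info(n)); save(capture(n),n+'0.png')
    for t in ('cap','cap_head','lever_a_tab','fitting','plunger','bush','flange_nut','spacer'):
        print(t,[(np.round(d['extent']).tolist(),round(d['p'],2)) for d in find_in(n,t)])
E
```

```text
pics
{'time': 0.0, 'joint_pos': array([ 1.12490574e+00,  8.79595995e-02,  1.37223423e+00, -3.68972409e-06,
        1.68359602e+00, -1.03131017e-01]), 'dq': array([-0.00034239,  0.00114796, -0.00036063, -0.00039017, -0.00102936,
       -0.00087142]), 'tau': array([-1.67972316e-04, -3.40163612e+01, -3.02439201e+01,  7.20298709e-02,
        3.25931946e-02, -1.57507898e-04]), 'ee_pos': array([0.18460979, 0.51745523, 0.17861189]), 'eef_rot': array([ 0.69749559, -0.12080087,  0.1203822 , -0.69599941]), 'force': array([-0.80092016, -0.48408325, -0.19965531]), 'ft_torque': array([-0.02126844,  0.00158507, -0.00339208]), 'opening': 0.9997884543075726}
scene {'K': array([[397.95465823,   0.        , 279.68536892],
       [  0.        , 397.95465823, 212.5356446 ],
       [  0.        ,   0.        ,   1.        ]]), 'k1': 0.002883453757664168, 'origin': array([ 0.04545417, -0.38661806,  0.79793797]), 'orientation': array([ 0.84397173, -0.38586149,  0.1457448 , -0.34290098])}
cap [([288.0, 231.0, 46.0, 52.0], 0.18)]
cap_head [([229.0, 212.0, 52.0, 30.0], 0.96)]
lever_a_tab [([210.0, 200.0, 16.0
[... 933 characters left out ...]
2.0, 23.0], 0.83)]
spacer [([271.0, 137.0, 20.0, 19.0], 0.64)]
wrist {'K': array([[311.92219186,   0.        , 276.68454846],
       [  0.        , 311.92219186, 211.43102085],
       [  0.        ,   0.        ,   1.        ]]), 'k1': -0.037438470677590416, 'hand_eye': array([[-5.92340325e-04,  9.71490210e-01,  2.37078934e-01,
        -6.83993601e-02],
       [-2.10777740e-04, -2.37079092e-01,  9.71490329e-01,
        -2.05239828e-01],
       [ 9.99999802e-01,  5.25481935e-04,  3.45200017e-04,
        -6.81633536e-04],
       [ 0.00000000e+00,  0.00000000e+00,  0.00000000e+00,
         1.00000000e+00]])}
cap []
cap_head []
lever_a_tab []
fitting []
plunger []
bush []
flange_nut []
spacer []
```

```bash
python3 - <<'E'
import cv2
a=cv2.imread('pics/scene0.png')[130:310,150:450];cv2.imwrite('pics/s0c.png',cv2.resize(a,None,fx=2.6,fy=2.6,interpolation=2))
a=cv2.imread('pics/top0.png')[100:320,160:430];cv2.imwrite('pics/t0c.png',cv2.resize(a,None,fx=2.7,fy=2.7,interpolation=2))
E
```

```text
(no output)
```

View pics/s0c.png

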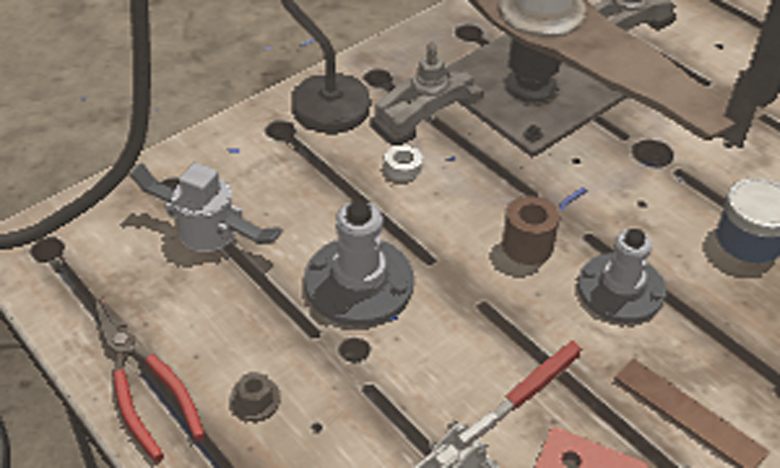

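View pics/t0c.png

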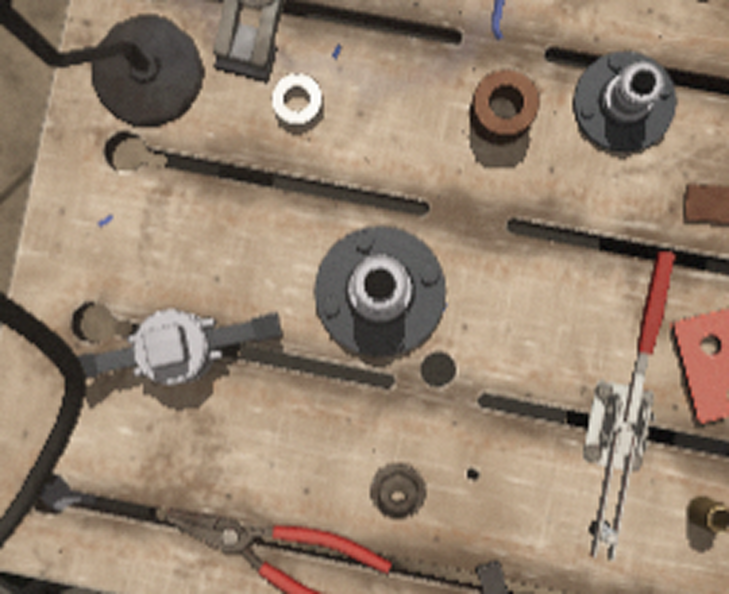

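View pics/top0.png

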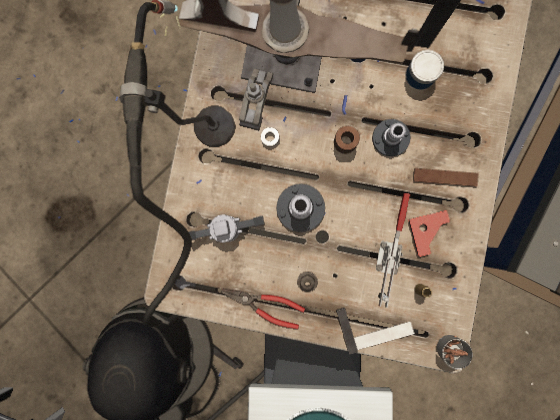

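View pics/scene0.png

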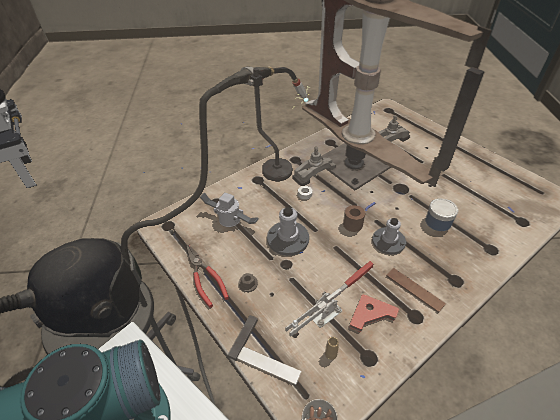

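The fitting is the large one at top (301,206): its flange is about 52 px, against about 49 px expected for 110 mm. The one at top (391,135) is about 38 px (roughly 85 mm), so it's a look-alike. The cap is at top (224,229), with one arm pointing left toward a hose and the other pointing right. Next I'll compute positions and look at the wrist view.

```bash
python3 - <<'E'
from h import *
print('TCP proj top',proj('top',[.185,.518,.18]),'scene',proj('scene',[.185,.518,.18]))
# fitting flange centre
print('fit top outline'); 
for cam in ('top','scene'):
    capture(cam)
    for t in ('fitting','cap_head','lever_a_tab','cap'):
        for d in outline_of(cam,t): 
            r=d['region'];ys,xs=np.nonzero(r); print(cam,t,np.round(d['extent'],1),round(d['p'],2),r.sum(),xs.mean().round(1),ys.mean().round(1))
# hose arc etc.
for uv in [(301,206),(301,208)]: print('flange',onz('top',uv,.012).round(4))
print('rim', onz('top',(300.5,205.5),.105).round(4))
E
```

```text
TCP proj top [ 44.67308923 396.74083501] scene [ 35.40930456 181.88141548]
fit top outline
top fitting [391.2 136.4  39.3  37.6] 0.97 1119 391.0 137.0
top fitting [201.8 233.7  20.2   9.5] 0.66 113 200.1 232.9
top cap_head [225.2 228.1  74.1  29.9] 0.58 1021 225.8 227.3
top cap_head [345.9 138.8  27.2  28.5] 0.28 469 346.2 138.8
top lever_a_tab [199.1 232.8  23.3   8.6] 0.59 151 199.1 233.0
scene fitting [287.1 230.6  44.8  52.6] 0.73 1400 287.3 233.8
scene fitting [389.9 236.9  33.   41.1] 0.58 857 389.1 237.6
scene cap_head [211.6 200.3  14.9  17.8] 0.39 122 207.1 200.1
scene lever_a_tab [210.3 199.3  13.2  18.2] 0.66 113 207.1 199.8
scene cap [228.7 211.1  56.3  32.4] 0.77 872 228.4 210.3
flange [0.5562 0.0476 0.012 ]
flange [0.5517 0.0475 0.012 ]
rim [0.5512 0.0484 0.105 ]
```

View pics/wrist0.png

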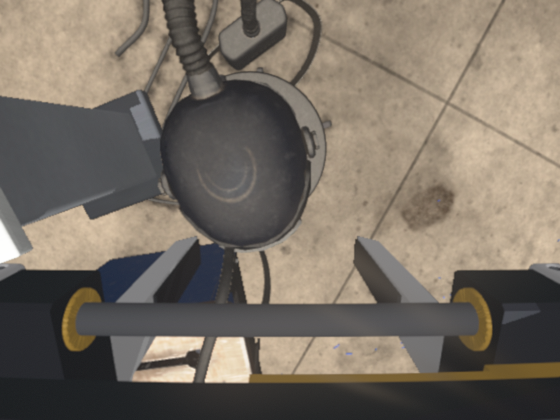

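```bash
python3 - <<'E'
from h import *
im=cv2.cvtColor(capture('scene'),cv2.COLOR_RGB2BGR)
for uv,c in [((150,312),(255,0,255)),((165,285),(255,0,0)),((188,243),(0,0,255)),((160,215),(0,255,0)),((138,190),(255,255,0)),((130,120),(0,255,255))]:
    for z in np.arange(0,.6,.02):
        p=proj('scene',onz('top',uv,z)); cv2.circle(im,tuple(int(x) for x in p.round()),1 if round(z*100)%10 else 3,c,-1)
cv2.imwrite('pics/epi.png',cv2.resize(im[40:360,20:320],None,fx=1.85,fy=1.85,interpolation=2))
E
```

```text
(no output)
```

View pics/epi.png

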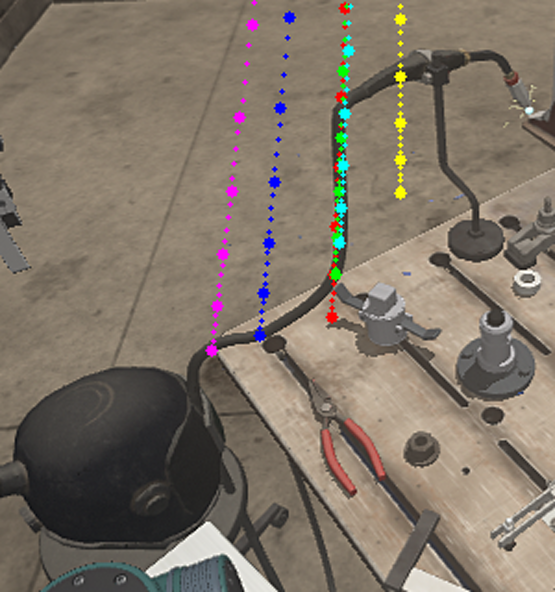

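```bash
python3 - <<'E'
from h import *
st=state(); print(R.from_quat(st['eef_rot']).as_matrix().round(3), campose('wrist',st)[1])
print('hose', onz('top',(188,243),.05).round(3),onz('top',(165,285),.01).round(3),onz('top',(130,120),.3).round(3),onz('top',(150,200),.2).round(3))
print('tabs',onz('top',(196,233),.04).round(3),onz('top',(264,222),.04).round(3),'head',onz('top',(222,228.5),.085).round(4))
print('scene head top', onz('scene',(227.5,198),.085))
top=cv2.cvtColor(capture('top'),cv2.COLOR_RGB2BGR); sc=cv2.cvtColor(capture('scene'),cv2.COLOR_RGB2BGR)
a=cv2.resize(top[205:255,185:275],None,fx=8,fy=8,interpolation=2); cv2.imwrite('pics/capt.png',a)
b=cv2.resize(top[175:240,270:335],None,fx=8,fy=8,interpolation=2); cv2.imwrite('pics/fitt.png',b)
E
```

```text
[[ 0.942  0.     0.336]
 [-0.336  0.     0.942]
 [ 0.    -1.     0.   ]] [0.12023763 0.54034878 0.38502259]
hose [0.47  0.293 0.05 ] [0.374 0.353 0.01 ] [0.675 0.327 0.3  ] [0.552 0.326 0.2  ]
tabs [0.492 0.278 0.04 ] [0.518 0.128 0.04 ] head [0.5022 0.2123 0.085 ]
scene head top [0.50140172 0.21058055 0.085     ]
```

View pics/capt.png

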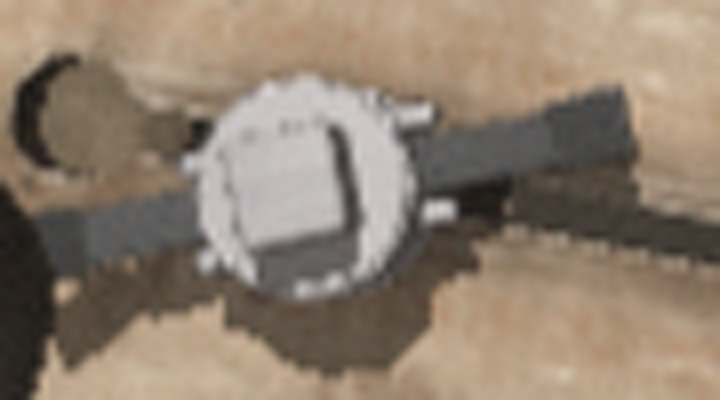

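View pics/fitt.png

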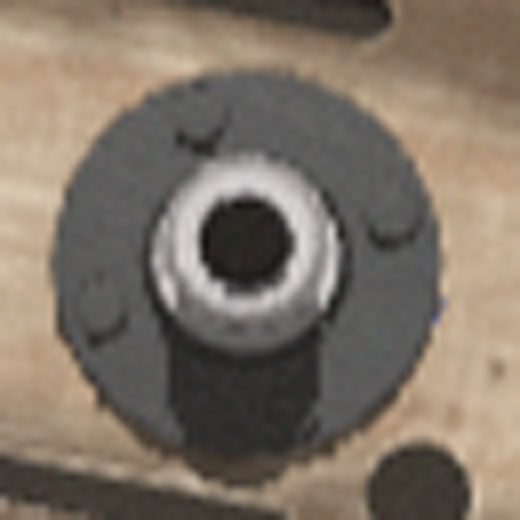

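Call:
{"fn": "servo_tool", "kwargs": {"deltas": [[[0,0,30],[0,0,0],0],[[0,0,30],[0,0,0],0],[[0,0,30],[0,0,-4],0],[[10,-10,25],[0,0,-5],0],[[20,-30,0],[0,0,-5],0],[[20,-30,0],[0,0,-5],0],[[20,-30,0],[0,0,-5],0],[[20,-30,0],[0,0,-5],0],[[20,-30,0],[0,0,-5],0],[[20,-30,0],[0,0,-5],0],[[20,-30,0],[0,0,-5],0],[[20,-30,0],[0,0,-5],0]], "force": 30}}

```text
time: 3.0
ee_pos: [0.3547, 0.2598, 0.2974]
eef_rot: [-0.578, 0.408, -0.404, 0.58]
force: [-0.4, -0.1, -0.4]
opening: 0.998
```

Call:
{"fn": "servo_tool", "kwargs": {"deltas": [[[20,-22,0],[0,0,-5],0],[[25,-22,0],[0,0,-4],0],[[25,-22,0],[0,0,0],0],[[25,-22,0],[0,0,0],0],[[25,-22,0],[0,0,0],0],[[25,-22,0],[0,0,0],0],[[10,0,0],[0,0,0],0],[[0,0,0],[0,0,0],0]]}}

```text
time: 3.67
ee_pos: [0.5182, 0.113, 0.2984]
eef_rot: [-0.538, 0.457, -0.455, 0.542]
force: [-1.0, -0.1, 0.2]
opening: 1.001
```

```bash
python3 - <<'E'
from h import *
st=state(); print(st['ee_pos'],R.from_quat(st['eef_rot']).as_matrix().round(3),st['dq'].round(3))
im=capture('wrist'); save(im,'w1.png')
E
```

```text
[0.51815068 0.11303805 0.29838993] [[ 0.167  0.002  0.986]
 [-0.986  0.006  0.167]
 [-0.005 -1.     0.003]] [-0.039  0.006  0.005 -0.019  0.014 -0.01 ]
```

View pics/w1.png

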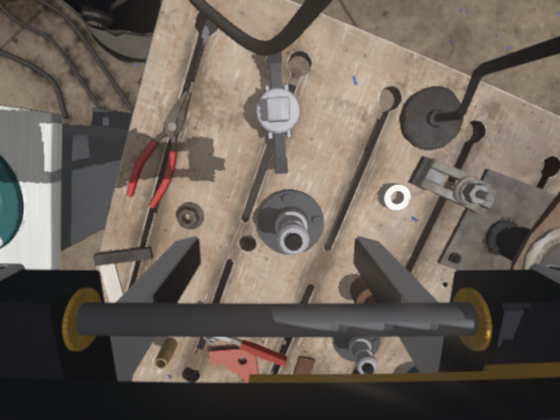

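The wrist view shows the cap head near (277,107), its arms vertical in the image, and the fitting rim near (293,238). Enlarging both.

```bash
python3 - <<'E'
import cv2
a=cv2.imread('pics/w1.png')
cv2.imwrite('pics/w1a.png',cv2.resize(a[35:185,240:330],None,fx=4,fy=4,interpolation=2))
cv2.imwrite('pics/w1b.png',cv2.resize(a[180:270,245:335],None,fx=6,fy=6,interpolation=2))
E
```

```text
(no output)
```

View pics/w1a.png

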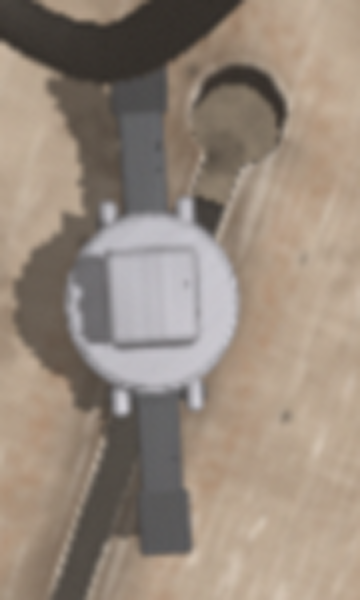

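View pics/w1b.png

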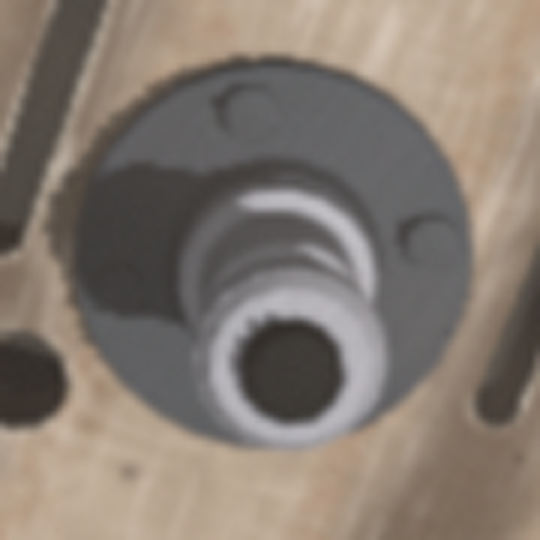

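```bash
cat > st1.py <<'E'
E
python3 - <<'E'
from h import *
sc=cv2.cvtColor(capture('scene'),cv2.COLOR_RGB2BGR)
cv2.imwrite('pics/sf.png',cv2.resize(sc[190:265,255:325],None,fx=8,fy=8,interpolation=2))
st=state()
o={}
hw=(278,108.4);ht=(220.9,227.9)
print('head w',onz('wrist',hw,.085,st),'t',onz('top',ht,.085),'tri',tri([ray('wrist',hw,st),ray('top',ht)]))
print('flange w',onz('wrist',(289.9,221.6),.012,st),'t',onz('top',(300.5,206.9),.012))
pw=(293.1,241.2);pt=(300.1,204.8);ps=(287.5,211.7)
print(tri([ray('wrist',pw,st),ray('top',pt)]),tri([ray('wrist',pw,st),ray('scene',ps)]),tri([ray('wrist',pw,st),ray('scene',ps),ray('top',pt)]))
for z in (.095,.105,.115): print(z,onz('wrist',pw,z,st),onz('top',pt,z),onz('scene',ps,z))
E
```

```text
head w [0.50109238 0.21617698 0.085     ] t [0.50346257 0.21462185 0.085     ] tri [0.50230524 0.21682758 0.0746034 ]
flange w [0.55009056 0.05139721 0.012     ] t [0.55420003 0.04869428 0.012     ]
[0.55173304 0.04905658 0.10351342] [0.55069021 0.04901173 0.10359409] [0.55155513 0.04915384 0.1030113 ]
0.095 [0.55175595 0.04616305 0.095     ] [0.55327786 0.04923951 0.095     ] [0.55686453 0.0544316  0.095     ]
0.105 [0.55059218 0.04942281 0.105     ] [0.55259641 0.04918937 0.105     ] [0.5495892  0.04815722 0.105     ]
0.115 [0.54942841 0.05268257 0.115     ] [0.55191496 0.04913924 0.115     ] [0.54231388 0.04188285 0.115     ]
```

View pics/sf.png

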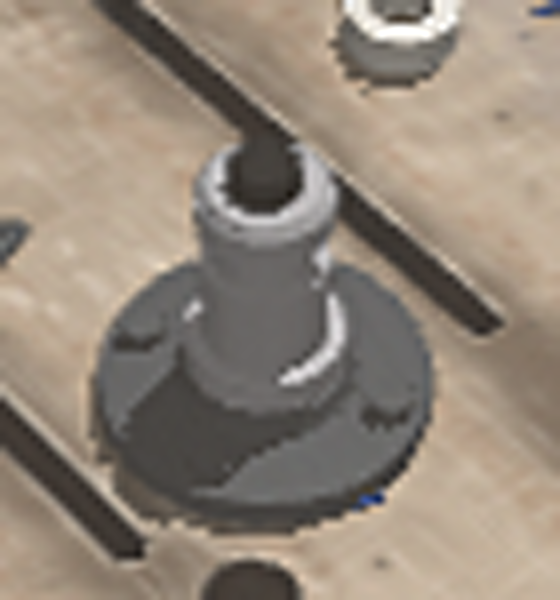

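Call:
{"fn": "servo_tool", "kwargs": {"deltas": [[[-3,20,-20],[0,0,0],0],[[-3,21,-25],[0,0,0],0],[[-3,21,-25],[0,0,0],0],[[-3,21,-25],[0,0,0],0],[[-3,18,-25],[0,0,0],0],[[0,0,-20],[0,0,0],0],[[0,0,0],[0,0,0],0],[[0,0,0],[0,0,0],0]]}}

```text
time: 4.43
ee_pos: [0.49, 0.2293, 0.161]
eef_rot: [-0.539, 0.451, -0.452, 0.55]
force: [-0.4, -0.3, 1.0]
opening: 0.998
```

```bash
python3 - <<'E'
from h import *
st=state(); print(st['ee_pos'],R.from_quat(st['eef_rot']).as_matrix().round(3),st['dq'].round(3))
im=capture('wrist'); save(im,'w2.png')
import pickle; pickle.dump(st,open('w2.pkl','wb'))
for n in('cap_head','lever_a_tab','cap'):
  for d in outline_of('wrist',n): 
    ys,xs=np.nonzero(d['region']); print(n,d['extent'],round(d['p'],2),xs.mean(),ys.mean())
a=cv2.cvtColor(im,cv2.COLOR_RGB2BGR); cv2.imwrite('pics/w2c.png',cv2.resize(a[80:280,200:380],None,fx=3,fy=3,interpolation=2))
E
```

```text
[0.49001572 0.22926349 0.16103668] [[ 0.185  0.012  0.983]
 [-0.983  0.011  0.185]
 [-0.009 -1.     0.014]] [ 0.036 -0.008  0.049 -0.005  0.002  0.003]
cap_head [284.6, 213.1, 56.2, 155.1] 0.66 284.3089749877391 219.17876410004905
lever_a_tab [281.1, 162.4, 19.6, 54.1] 0.74 282.5497925311203 165.66597510373444
cap [285.9, 214.7, 52.8, 153.7] 0.68 284.48545807077073 219.2205525933107
cap [285.4, 271.6, 20.3, 41.8] 0.57 286.3114754098361 271.0868852459016
```

View pics/w2.png

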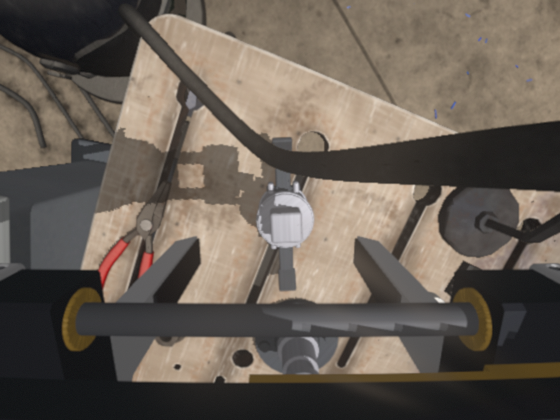

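View pics/w2c.png

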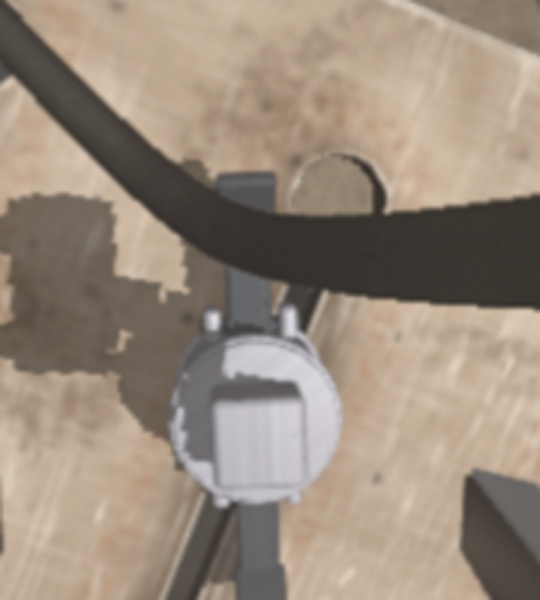

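```bash
python3 - <<'E'
from h import *
import pickle; st=pickle.load(open('w2.pkl','rb'))
im=cv2.imread('pics/w2.png')
for uv,c in [((172,272),(255,0,255)),((181,258),(255,0,0)),((187,241),(0,0,255)),((180,228),(0,255,0)),((170,219),(255,255,0)),((155,208),(0,255,255))]:
    for z in np.arange(0,.4,.01):
        p=proj('wrist',onz('top',uv,z),st); 
        if np.all(np.abs(p)<1000): cv2.circle(im,tuple(int(x) for x in p.round()),1 if round(z*100)%10 else 4,c,-1)
cv2.imwrite('pics/epi2.png',cv2.resize(im[0:300,80:480],None,fx=2,fy=2,interpolation=2))
t=cv2.imread('pics/top0.png');cv2.imwrite('pics/toph.png',cv2.resize(t[180:330,120:270],None,fx=4,fy=4,interpolation=2))
E
```

```text
(no output)
```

View pics/epi2.png

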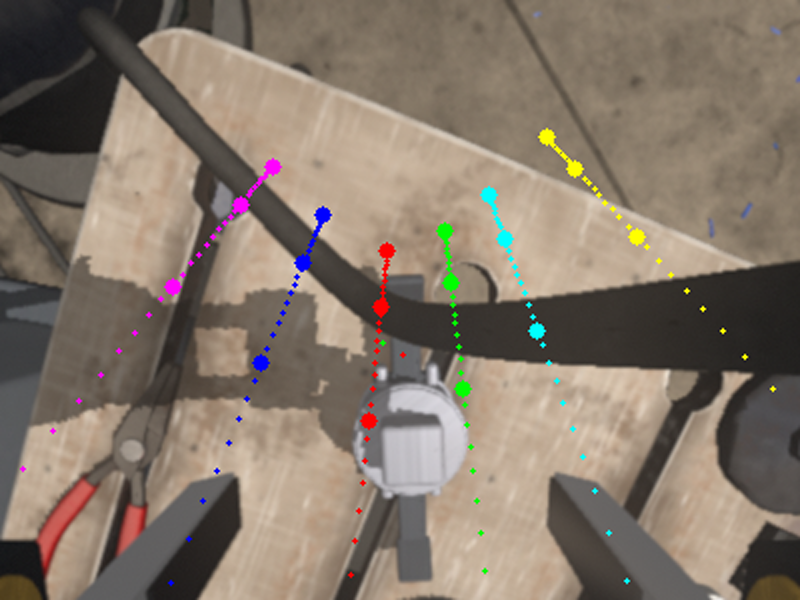

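View pics/toph.png

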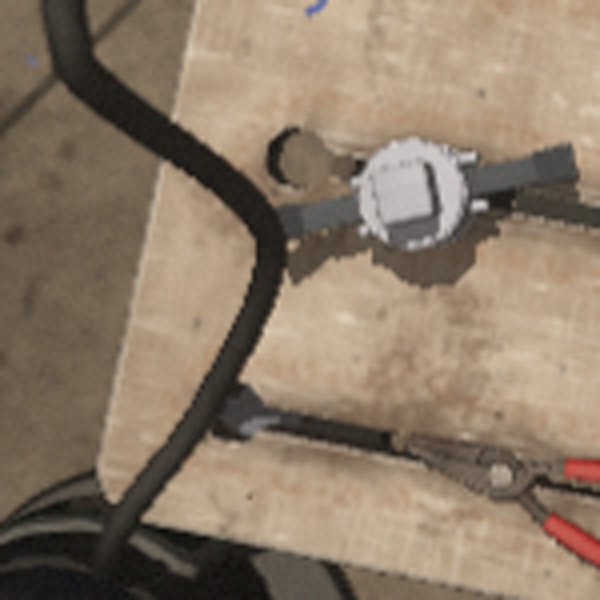

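```bash
python3 - <<'E'
from h import *
import pickle; st=pickle.load(open('w2.pkl','rb'))
print(st['joint_pos'].round(3))
# head top centre in w2: crop corners (214,400),(303,397),(304,488),(217,488)
hw2=(200+259.5/3-.35,80+444/3-.35)
st1=None
print('head w2',onz('wrist',hw2,.085,st), 'tri with top',tri([ray('wrist',hw2,st),ray('top',(220.9,227.9))]))
C=campose('wrist',st)[1]; dC=C-st['ee_pos']; g=np.array([.502,.216,.064]); print('cam at grasp',g+dC)
for uv,z in [((172,272),.05),((181,258),.075),((187,241),.105),((180,228),.14),((170,219),.19),((155,208),.27),((137,195),.33)]:
    P=onz('top',uv,z); print(P.round(3), 'dcam',np.linalg.norm(P-g-dC).round(3), proj('scene',P).round(0))
E
```

```text
[0.328 0.059 1.438 0.007 1.63  0.142]
head w2 [0.50246425 0.21555005 0.085     ] tri with top [0.50309339 0.21497835 0.08268175]
cam at grasp [0.48655545 0.28018078 0.26980765]
[0.407 0.326 0.05 ] dcam 0.238 [173. 207.]
[0.439 0.3   0.075] dcam 0.202 [187. 198.]
[0.475 0.28  0.105] dcam 0.165 [201. 186.]
[0.501 0.286 0.14 ] dcam 0.131 [205. 169.]
[0.517 0.291 0.19 ] dcam 0.086 [205. 150.]
[0.533 0.292 0.27 ] dcam 0.048 [205. 120.]
[0.549 0.3   0.33 ] dcam 0.089 [204.  93.]
```

```bash
python3 - <<'E'
from h import *
st={'ee_pos':np.array([0.51815068,0.11303805,0.29838993]),'eef_rot':np.array([-0.538,0.457,-0.455,0.542])}
st['eef_rot']/=np.linalg.norm(st['eef_rot'])
for (a,b) in [((165,520),(140,95)),((160,420),(145,180))]:
  A=onz('wrist',(240+a[0]/4,35+a[1]/4),.04,st);B=onz('wrist',(240+b[0]/4,35+b[1]/4),.04,st); d=B-A; print(A,B,np.degrees(np.arctan2(-d[0],d[1])))
A=onz('top',(185+625/8-.5,205+122/8-.5),.045);B=onz('top',(185+60/8-.5,205+238/8-.5),.045);d=B-A;print(np.degrees(np.arctan2(-d[0],d[1])))
E
```

```text
[0.52080744 0.14082725 0.04      ] [0.48729004 0.28342561 0.04      ] 13.227134105110865
[0.51283108 0.17612277 0.04      ] [0.49365911 0.25629582 0.04      ] 13.448719968533563
12.338208770591924
```

Call:
{"fn": "servo_tool", "kwargs": {"deltas": [[[6,-6,0],[5,1,0],0],[[6,-6,0],[5,1,2],0],[[0,0,-15],[0,0,0],0],[[0,0,-20],[0,0,0],0],[[0,0,-15],[0,0,0],0],[[0,0,0],[0,0,0],0],[[0,0,0],[0,0,0],0]]}}

```text
time: 5.22
ee_pos: [0.5144, 0.2136, 0.1261]
eef_rot: [-0.493, 0.485, -0.398, 0.603]
force: [-0.7, -0.2, -0.7]
opening: 1.004
```

```bash
cat > s.py <<'E'
from h import *
st=state(); M=R.from_quat(st['eef_rot']).as_matrix()
print(st['time'],'pos',(st['ee_pos']*1000).round(1),'F',st['force'].round(1),'T',st['ft_torque'].round(2),'open',(st['opening']*94).round(1))
print('jaw yaw',np.degrees(np.arctan2(M[1,2],M[0,2])).round(1),'jaw el',np.degrees(np.arcsin(M[2,2])).round(1),'tooly',M[:,1].round(3),'q',st['joint_pos'].round(2))
E
python3 s.py
```

```text
Traceback (most recent call last):
  File "s.py", line 3, in <module>
    print(st['time'],'pos',(st['ee_pos']*1000).round(1),'F',st['force'].round(1),'T',st['ft_torque'].round(2),'open',(st['opening']*94).round(1))
                                                                                                                     ^^^^^^^^^^^^^^^^^^^^^^^^
AttributeError: 'float' object has no attribute 'round'
```

```bash
sed -i "s/(st\['opening'\]\*94).round(1)/round(st['opening']*94,1)/" s.py; python3 s.py
```

```text
5.2167 pos [514.4 213.6 126.1] F [-0.7 -0.2 -0.7] T [-0.16  0.05  0.01] open 94.4
jaw yaw 12.1 jaw el 2.5 tooly [ 0.002  0.198 -0.98 ] q [ 0.16  0.07  1.51  0.2   1.53 -0.06]
```

Call:
{"fn": "servo_tool", "kwargs": {"deltas": [[[-8,3,-10],[-0.5,2.4,0.6],0],[[0,0,0],[0,0,0],0],[[0,0,0],[0,0,0],0]]}}

```text
time: 5.47
ee_pos: [0.5095, 0.2164, 0.1216]
eef_rot: [-0.504, 0.491, -0.388, 0.595]
force: [0.3, 0.0, 0.6]
opening: 1.0
```

```bash
python3 s.py; python3 - <<'E'
from h import *
im=capture('wrist'); save(im,'w3.png')
E
```

```text
5.4667 pos [509.5 216.4 121.6] F [0.3 0.  0.6] T [-0.1   0.06 -0.04] open 94.0
jaw yaw 12.6 jaw el 0.5 tooly [-0.033  0.19  -0.981] q [ 0.17  0.09  1.5   0.19  1.56 -0.06]
```

View pics/w3.png

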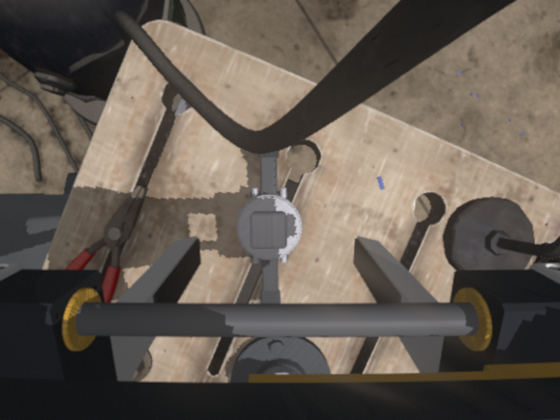

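```bash
python3 - <<'E'
from h import *
a=cv2.imread('pics/w3.png'); cv2.imwrite('pics/w3c.png',cv2.resize(a[180:280,215:325],None,fx=6,fy=6,interpolation=2))
st=state()
for z in (.085,): print(onz('wrist',(268,230),z,st))
E
```

```text
[0.50244542 0.21552378 0.085     ]
```

View pics/w3c.png

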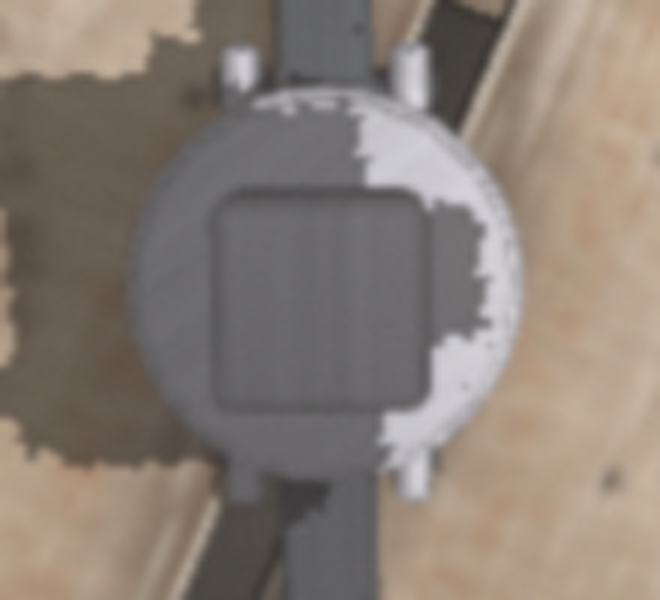

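Call:
{"fn": "servo_tool", "kwargs": {"deltas": [[[-8,1,-8],[0,0,0],0],[[0,0,-8],[0,0,0],0],[[0,0,-10],[0,0,0],0],[[0,0,0],[0,0,0],0],[[0,0,0],[0,0,0],0]]}}

```text
time: 5.93
ee_pos: [0.5046, 0.2179, 0.0991]
eef_rot: [-0.502, 0.488, -0.391, 0.598]
force: [0.3, -0.9, 0.4]
opening: 1.0
```

```bash
python3 s.py
```

```text
5.9333 pos [504.6 217.9  99.1] F [ 0.3 -0.9  0.4] T [-0.12  0.03  0.04] open 94.0
jaw yaw 12.6 jaw el 1.2 tooly [-0.022  0.192 -0.981] q [ 0.17  0.08  1.55  0.19  1.5  -0.06]
```

Call:
{"fn": "servo_tool", "kwargs": {"deltas": [[[-3,0,-15],[-0.2,1.2,0],0],[[0,0,-10],[0,0,0],0],[[0,0,-8],[0,0,0],0],[[0,0,0],[0,0,0],0],[[0,0,0],[0,0,0],0]]}}

```text
time: 6.35
ee_pos: [0.5015, 0.2176, 0.062]
eef_rot: [-0.507, 0.494, -0.386, 0.591]
force: [0.5, 0.1, -1.0]
opening: 0.999
```

```bash
python3 s.py
```

```text
6.35 pos [501.5 217.6  62. ] F [ 0.5  0.1 -1. ] T [-0.07  0.01 -0.02] open 94.0
jaw yaw 12.6 jaw el -0.2 tooly [-0.046  0.188 -0.981] q [ 0.17  0.12  1.58  0.2   1.45 -0.07]
```

Call:
{"fn": "servo_tool", "kwargs": {"deltas": [[[0,0,0],[0,0,0],1],[[0,0,0],[0,0,0],1],[[0,0,0],[0,0,0],1],[[0,0,0],[0,0,0],1],[[0,0,0],[0,0,0],1],[[0,0,0],[0,0,0],1],[[0,0,0],[0,0,0],1],[[0,0,0],[0,0,0],1]], "force": 35}}

```text
time: 7.02
ee_pos: [0.5025, 0.2179, 0.0635]
eef_rot: [-0.507, 0.494, -0.386, 0.592]
force: [0.5, -0.1, -0.1]
opening: 0.467
```

```bash
python3 s.py;python3 - <<'E'
from h import *
save(capture('wrist'),'w4.png')
E
```

```text
7.0167 pos [502.5 217.9  63.5] F [ 0.5 -0.1 -0.1] T [-0.12  0.   -0.03] open 43.9
jaw yaw 12.6 jaw el -0.0 tooly [-0.043  0.188 -0.981] q [ 0.17  0.12  1.58  0.2   1.45 -0.07]
```

View pics/w4.png

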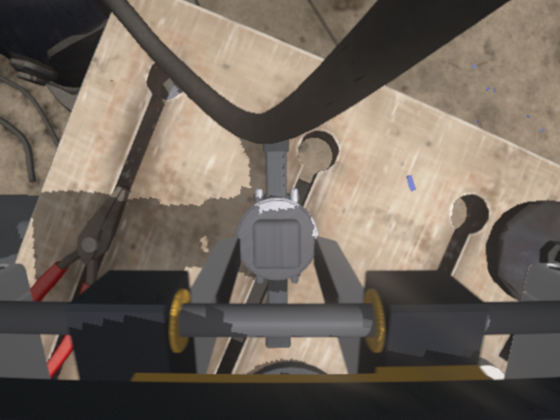

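Fingers are still closing, about to meet the head at (277,243). Continuing.

Call:
{"fn": "servo_tool", "kwargs": {"deltas": [[[0,0,0],[0,0,0],1],[[0,0,0],[0,0,0],1],[[0,0,0],[0,0,0],1],[[0,0,0],[0,0,0],1],[[0,0,0],[0,0,0],1],[[0,0,0],[0,0,0],1]], "force": 35}}

```text
time: 7.57
ee_pos: [0.5025, 0.2179, 0.0636]
eef_rot: [-0.507, 0.494, -0.386, 0.592]
force: [0.8, -0.2, -0.3]
opening: 0.018
```

```bash
python3 s.py
```

```text
7.5667 pos [502.5 217.9  63.6] F [ 0.8 -0.2 -0.3] T [-0.18  0.02 -0.04] open 1.7
jaw yaw 12.6 jaw el -0.0 tooly [-0.043  0.188 -0.981] q [ 0.17  0.12  1.58  0.2   1.45 -0.07]
```

```bash
python3 - <<'E'
from h import *
save(capture('wrist'),'w5.png')
s=capture('scene');save(s,'s5.png');t=capture('top')
a=np.hstack([cv2.resize(s[120:260,170:310],(560,560)),]);save(a,'s5c.png')
save(cv2.resize(t[150:290,150:330],None,fx=4,fy=4),'t5c.png')
E
```

```text
(no output)
```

View pics/w5.png

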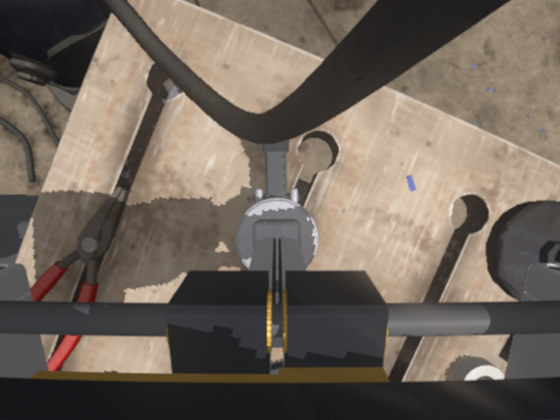

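View pics/s5c.png

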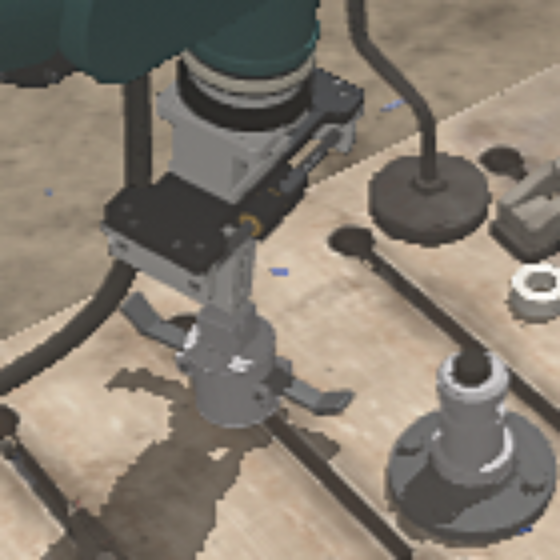

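View pics/t5c.png

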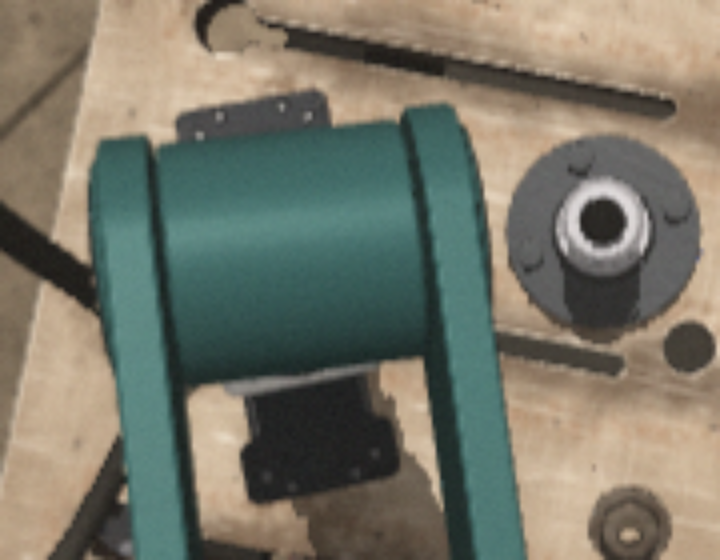

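```bash
python3 - <<'E'
from h import *
st=state(); M=R.from_quat(st['eef_rot']).as_matrix()
print(proj('wrist',st['ee_pos'],st),proj('wrist',st['ee_pos']-M[:,1]*.019,st),proj('wrist',[.5027,.2156,.085],st),proj('wrist',[.5027,.2156,.058],st))
print(proj('scene',st['ee_pos']), (proj('scene',st['ee_pos'])-[170,120])*4)
a=cv2.imread('pics/w5.png'); cv2.imwrite('pics/w5c.png',cv2.resize(a[180:290,220:340],None,fx=6,fy=6,interpolation=2))
a=cv2.imread('pics/s5.png'); cv2.imwrite('pics/s5d.png',cv2.resize(a[170:230,195:265],None,fx=10,fy=10,interpolation=2))
E
```

```text
[277.18650219 236.46947453] [277.25269426 245.91944929] [276.71000852 244.40215299] [276.70589232 238.68817617]
[226.81380501 202.37417521] [227.25522003 329.49670083]
```

View pics/w5c.png

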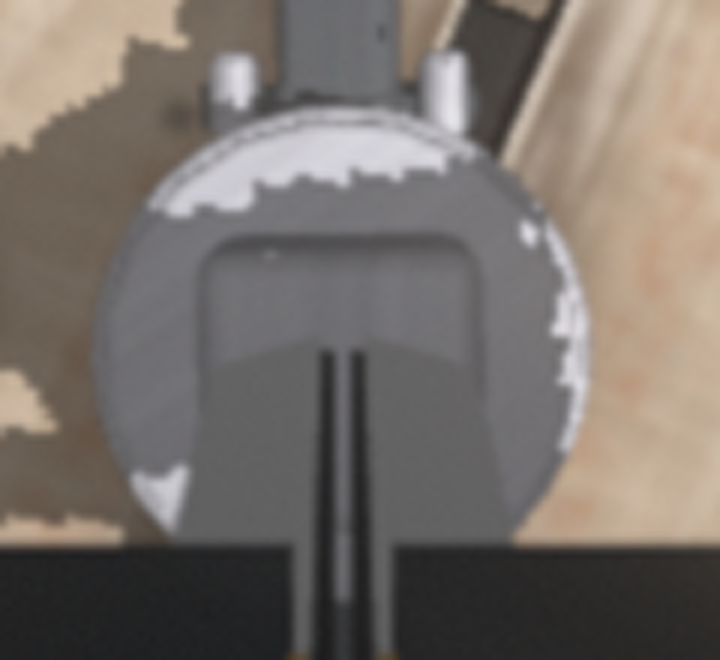

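View pics/s5d.png

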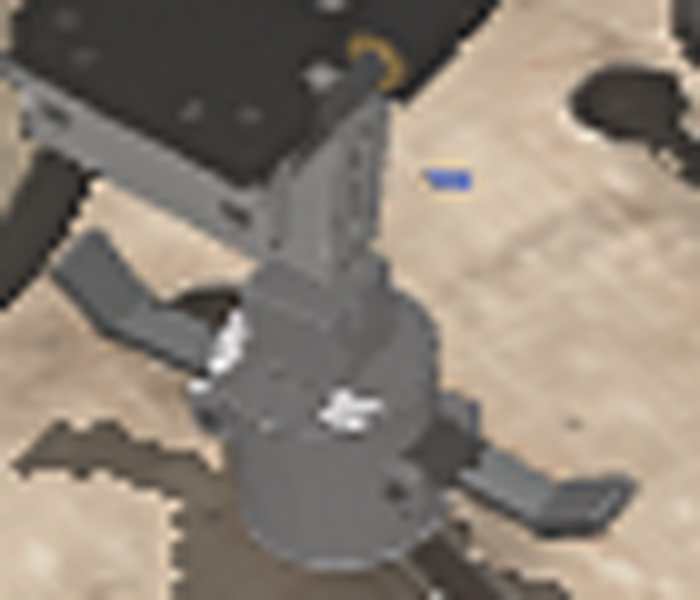

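```bash
python3 - <<'E'
import cv2,numpy as np
a=cv2.imread('pics/s5.png')[170:230,195:265];b=cv2.imread('pics/scene0.png')[170:230,195:265]
f=lambda x: np.clip(cv2.resize(x,None,fx=5.7,fy=8,interpolation=2)*1.4,0,255)
cv2.imwrite('pics/cmp.png',np.hstack([cv2.resize(np.clip(x*1.5,0,255).astype('uint8'),(399,342),interpolation=0) for x in (a,b)]))
from h import *
st=state(); print(st['ee_pos'],campose('wrist',st)[1])
for P in ([.5027,.2156,.085],[.5027,.2156,.058]): print(proj('scene',P),proj('top',P))
E
```

```text
[0.50252465 0.21789654 0.0635625 ] [0.49629209 0.24406579 0.27811259]
[226.52530848 196.85916666] [220.42839332 228.25742892]
[227.70487434 204.23301701] [222.76638518 228.43552619]
```

View pics/cmp.png

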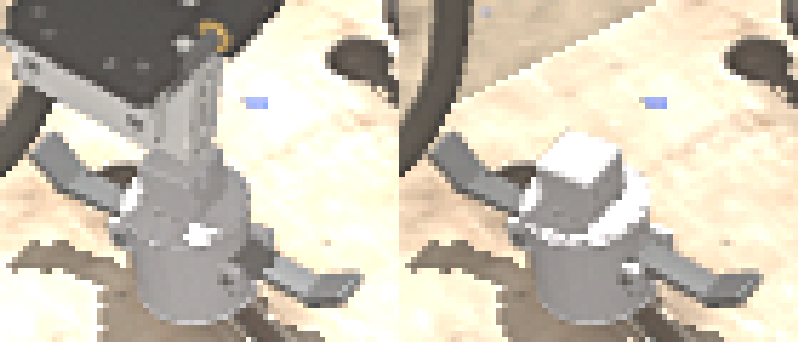

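The grasp missed: the fingers shut (opening 1.7 mm) above the head. In both the scene and wrist views the real tips sit about 25 mm behind the stated TCP. I'll find the true tip height with a light touch on the head top.

Call:
{"fn": "servo_tool", "kwargs": {"deltas": [[[0,0,-3],[0,0,0],1],[[0,0,-2],[0,0,0],1],[[0,0,0],[0,0,0],1]]}}

```text
time: 7.97
ee_pos: [0.5038, 0.2182, 0.062]
eef_rot: [-0.506, 0.493, -0.387, 0.593]
force: [-0.5, -0.3, -0.6]
opening: 0.008
```

```bash
python3 s.py
```

```text
7.9667 pos [503.8 218.2  62. ] F [-0.5 -0.3 -0.6] T [-0.1   0.01 -0.02] open 0.7
jaw yaw 12.6 jaw el 0.2 tooly [-0.039  0.189 -0.981] q [ 0.17  0.12  1.58  0.2   1.44 -0.08]
```

Call:
{"fn": "servo_tool", "kwargs": {"deltas": [[[-1,0,-4],[0,0,0],1],[[0,0,-2],[0,0,0],1],[[0,0,0],[0,0,0],1]]}}

```text
time: 8.22
ee_pos: [0.5056, 0.2186, 0.0622]
eef_rot: [-0.503, 0.491, -0.388, 0.596]
force: [0.4, -1.3, -0.3]
opening: 0.005
```

```bash
python3 s.py
```

```text
8.2167 pos [505.6 218.6  62.2] F [ 0.4 -1.3 -0.3] T [-0.14  0.02 -0.  ] open 0.5
jaw yaw 12.7 jaw el 0.7 tooly [-0.031  0.191 -0.981] q [ 0.17  0.12  1.59  0.2   1.44 -0.08]
```

```bash
python3 - <<'E'
from h import *
st=state(); print(st['tau'].round(2),st['dq'].round(3))
s=capture('scene');save(cv2.resize(s[60:260,120:320],None,fx=3,fy=3,interpolation=2),'s6.png')
w=capture('wrist');save(cv2.resize(w[180:290,220:340],None,fx=6,fy=6,interpolation=2),'w6c.png')
E
```

```text
[-2.000e-02 -3.414e+01 -2.899e+01  8.600e-01  1.000e-01  0.000e+00] [-0.001 -0.013 -0.011  0.     0.007 -0.001]
```

View pics/s6.png

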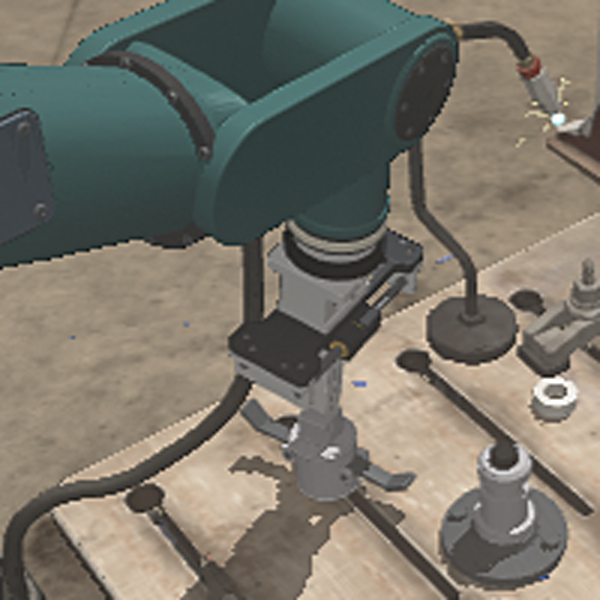

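View pics/w6c.png

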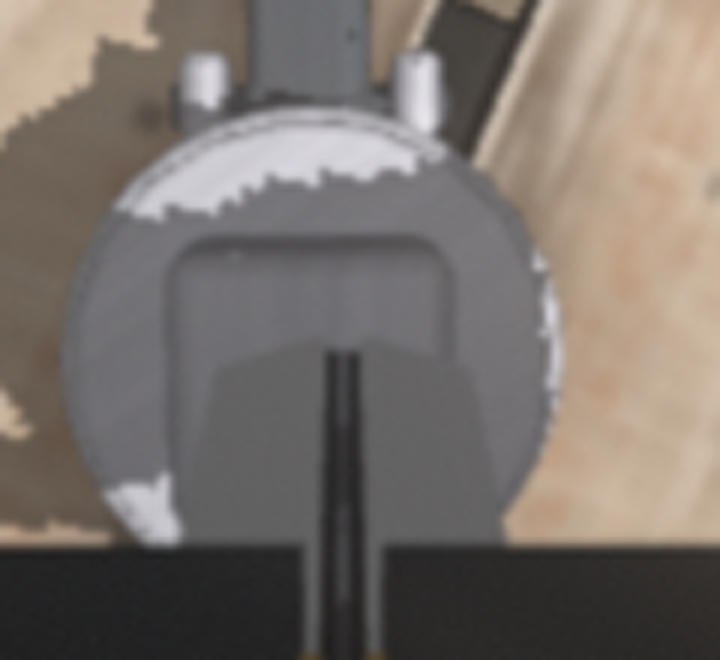

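Call:
{"fn": "servo_tool", "kwargs": {"deltas": [[[-1,0,-4],[0,0,0],1],[[0,0,-4],[0,0,0],1]]}}

```text
time: 8.48
ee_pos: [0.5076, 0.2192, 0.0611]
eef_rot: [-0.501, 0.489, -0.39, 0.598]
force: [-6.1, -4.3, 23.0]
opening: 0.008
```

```bash
python3 s.py; python3 -c "
from h import *
print(state()['tau'].round(2))"
```

```text
8.4833 pos [507.6 219.2  61.1] F [-6.1 -4.3 23. ] T [-0.21  1.28  0.17] open 0.8
jaw yaw 12.7 jaw el 1.1 tooly [-0.023  0.194 -0.981] q [ 0.17  0.12  1.59  0.2   1.43 -0.08]
[ 9.100e-01 -2.195e+01 -2.103e+01  5.800e-01 -2.160e+00 -2.000e-02]
```

Contact with 23 N at TCP z = 61 mm confirms it: the tips lie about 25 mm behind the reported TCP. I'll back off, reopen, check the cap and grasp 25 mm lower.

Call:
{"fn": "servo_tool", "kwargs": {"deltas": [[[0,0,15],[0,0,0],0.5],[[-2,1,20],[-0.2,1.2,0],0],[[-2,1,15],[0,0,0],0],[[0,0,0],[0,0,0],0],[[0,0,0],[0,0,0],0],[[0,0,0],[0,0,0],0],[[0,0,0],[0,0,0],0],[[0,0,0],[0,0,0],0],[[0,0,0],[0,0,0],0],[[0,0,0],[0,0,0],0],[[0,0,0],[0,0,0],0],[[0,0,0],[0,0,0],0]]}}

```text
time: 9.48
ee_pos: [0.4985, 0.2198, 0.1025]
eef_rot: [-0.51, 0.498, -0.382, 0.588]
force: [0.1, 0.2, 0.4]
opening: 0.819
```

```bash
python3 s.py; python3 -c "
from h import *
w=capture('wrist');save(w,'w7.png');save(cv2.resize(w[180:290,215:335],None,fx=6,fy=6,interpolation=2),'w7c.png')"
```

```text
9.4833 pos [498.5 219.8 102.5] F [0.1 0.2 0.4] T [-0.17  0.06 -0.05] open 77.0
jaw yaw 12.6 jaw el -1.0 tooly [-0.059  0.187 -0.981] q [ 0.17  0.1   1.52  0.2   1.54 -0.05]
```

View pics/w7c.png

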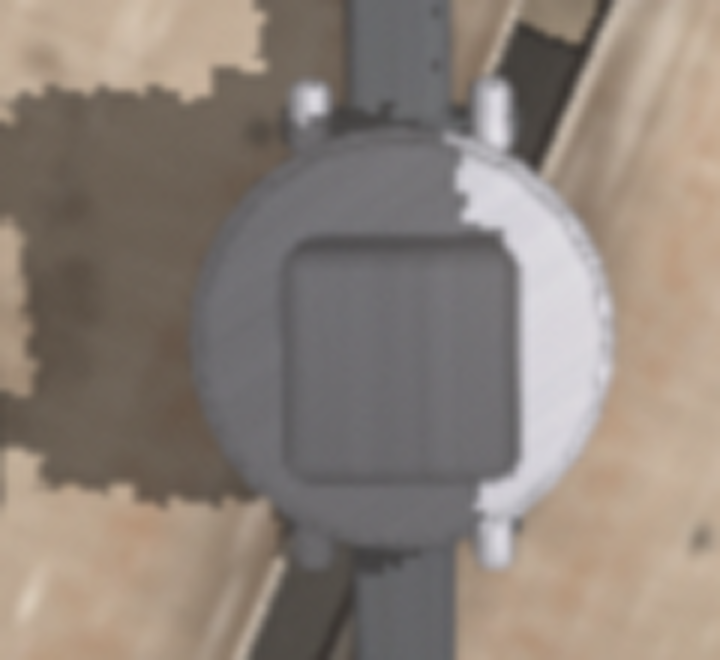

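```bash
python3 -c "
from h import *
st=state();P=onz('wrist',(281.8,239.8),.085,st);print(P)
M=R.from_quat(st['eef_rot']).as_matrix();print('TCP goal',P-[0,0,.012]+M[:,1]*.037)"
```

```text
[0.50269734 0.21595608 0.085     ]
TCP goal [0.50051776 0.22286419 0.03671602]
```

Call:
{"fn": "servo_tool", "kwargs": {"deltas": [[[3,3,-10],[0.2,-1,0],0],[[0,0,-15],[0,0,0],0],[[0,0,-12],[0,0,0],0],[[0,0,-8],[0,0,0],0],[[0,0,0],[0,0,0],0],[[0,0,0],[0,0,0],0]]}}

```text
time: 10.03
ee_pos: [0.503, 0.2232, 0.0574]
eef_rot: [-0.505, 0.492, -0.387, 0.594]
force: [0.6, 0.0, -0.3]
opening: 1.001
```

```bash
python3 s.py
```

```text
10.0333 pos [503.  223.2  57.4] F [ 0.6  0.  -0.3] T [-0.11 -0.03  0.02] open 94.1
jaw yaw 12.6 jaw el 0.3 tooly [-0.037  0.191 -0.981] q [ 0.18  0.12  1.59  0.2   1.43 -0.07]
```

Call:
{"fn": "servo_tool", "kwargs": {"deltas": [[[-1,0,-9],[0,0.3,0],0],[[0,0,-7],[0,0,0],0],[[0,0,-3],[0,0,0],0],[[0,0,0],[0,0,0],0],[[0,0,0],[0,0,0],0]]}}

```text
time: 10.45
ee_pos: [0.5032, 0.2234, 0.0384]
eef_rot: [-0.505, 0.493, -0.386, 0.594]
force: [-0.8, 0.2, 0.0]
opening: 1.004
```

```bash
python3 s.py
```

```text
10.45 pos [503.2 223.4  38.4] F [-0.8  0.2  0. ] T [-0.14 -0.03  0.04] open 94.3
jaw yaw 12.6 jaw el 0.2 tooly [-0.04   0.192 -0.981] q [ 0.18  0.14  1.61  0.2   1.4  -0.08]
```

Call:
{"fn": "servo_tool", "kwargs": {"deltas": [[[-1,0,0],[0,0,0],1],[[0,0,0],[0,0,0],1],[[0,0,0],[0,0,0],1],[[0,0,0],[0,0,0],1],[[0,0,0],[0,0,0],1],[[0,0,0],[0,0,0],1],[[0,0,0],[0,0,0],1],[[0,0,0],[0,0,0],1],[[0,0,0],[0,0,0],1],[[0,0,0],[0,0,0],1],[[0,0,0],[0,0,0],1],[[0,0,0],[0,0,0],1]], "force": 35}}

```text
time: 11.45
ee_pos: [0.5026, 0.2235, 0.04]
eef_rot: [-0.505, 0.493, -0.386, 0.594]
force: [-0.5, -0.4, -0.5]
opening: 0.315
```

```bash
python3 s.py
```

```text
11.45 pos [502.6 223.5  40. ] F [-0.5 -0.4 -0.5] T [-0.12  0.05  0.02] open 29.6
jaw yaw 12.6 jaw el 0.3 tooly [-0.038  0.192 -0.981] q [ 0.18  0.14  1.61  0.2   1.4  -0.08]
```

Call:
{"fn": "servo_tool", "kwargs": {"deltas": [[[0,0,6],[0,0,0],1],[[0,0,6],[0,0,0],1],[[0,0,0],[0,0,0],1],[[3,-14,0],[0,0,0],1],[[3,-14,0],[0,0,0],1],[[3,-12,0],[0,0,0],1],[[0,0,0],[0,0,0],1],[[0,0,0],[0,0,0],1]]}}

```text
time: 12.12
ee_pos: [0.5086, 0.1813, 0.0487]
eef_rot: [-0.507, 0.494, -0.385, 0.592]
force: [0.8, 0.1, -3.4]
opening: 0.316
```

```bash
python3 s.py; python3 -c "
from h import *
w=capture('wrist');save(w,'w8.png');s=capture('scene');save(cv2.resize(s[120:260,170:330],None,fx=4,fy=4,interpolation=2),'s8.png')"
```

```text
12.1167 pos [508.6 181.3  48.7] F [ 0.8  0.1 -3.4] T [-0.27 -0.01 -0.02] open 29.7
jaw yaw 12.7 jaw el -0.2 tooly [-0.046  0.189 -0.981] q [ 0.1   0.13  1.6   0.2   1.44 -0.15]
```

View pics/s8.png

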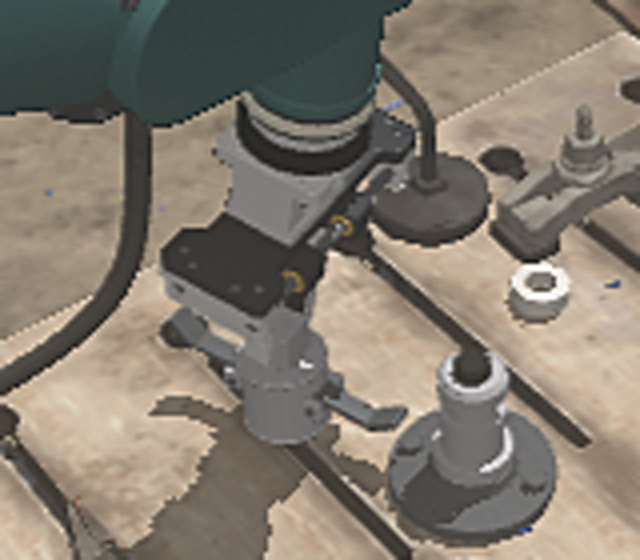

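View pics/w8.png

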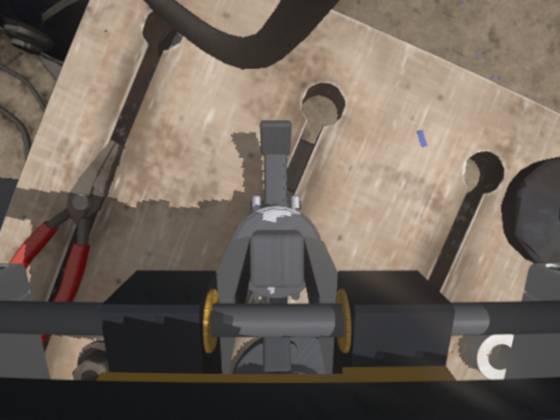

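Call:
{"fn": "servo_tool", "kwargs": {"deltas": [[[0,0,25],[0,0,0],1],[[0,0,25],[0,0,0],1],[[0,0,25],[0,0,0],1],[[0,0,25],[0,0,0],1],[[0,0,20],[0,0,0],1],[[0,0,20],[-3.6,-0.8,0],1],[[0,0,0],[-3.6,-0.8,0],1],[[0,0,0],[-3.6,-0.8,0],1],[[0,0,0],[0,0,0],1],[[0,0,0],[0,0,0],1]]}}

```text
time: 13.05
ee_pos: [0.503, 0.1878, 0.1937]
eef_rot: [0.554, -0.444, 0.438, -0.551]
force: [-0.5, -1.1, -3.9]
opening: 0.318
```

```bash
cat >> s.py <<'E'
Rg=R.from_quat([-0.505,0.493,-0.386,0.594]).as_matrix(); pg=np.array([.5026,.2235,.040])
co=Rg.T@(np.array([.5028,.2158,0])-pg); co[2]=0.0
up=Rg.T@np.array([0,0,1.]); 
print('held-cap origin',((st['ee_pos']+M@co)*1000).round(1),'cap up',(M@up).round(3))
E
python3 s.py; python3 -c "
from h import *
w=capture('wrist');save(w,'w9.png')"
```

```text
13.05 pos [503.  187.8 193.7] F [-0.5 -1.1 -3.9] T [-0.05  0.    0.02] open 29.9
jaw yaw 12.8 jaw el -0.5 tooly [-0.009  0.002 -1.   ] q [0.25 0.06 1.37 0.   1.72 0.03]
held-cap origin [506.1 173.  155.9] cap up [-0.031  0.19   0.981]
```

View pics/w9.png

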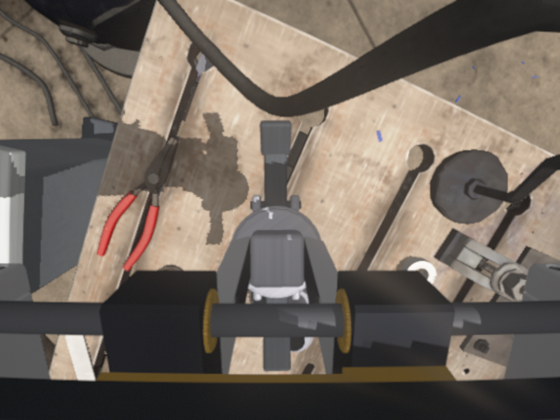

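Call:
{"fn": "servo_tool", "kwargs": {"deltas": [[[0,0,0],[3.7,0.8,0],1],[[0,0,0],[3.7,0.8,0],1],[[0,0,0],[3.7,0.8,0],1],[[8,-20,0],[0,0,0],1],[[8,-20,0],[0,0,0],1],[[8,-20,0],[0,0,0],1],[[8,-20,0],[0,0,0],1],[[5,-15,0],[0,0,0],1],[[0,0,0],[0,0,0],1],[[0,0,0],[0,0,0],1]]}}

```text
time: 13.93
ee_pos: [0.5376, 0.0835, 0.1854]
eef_rot: [-0.503, 0.506, -0.374, 0.592]
force: [-0.0, 0.6, -4.3]
opening: 0.317
```

```bash
python3 s.py
```

```text
13.9333 pos [537.6  83.5 185.4] F [-0.   0.6 -4.3] T [-0.3  -0.03  0.06] open 29.8
jaw yaw 12.5 jaw el -1.0 tooly [-0.065  0.214 -0.975] q [-0.1   0.12  1.35  0.21  1.76 -0.28]
held-cap origin [538.3  77.1 145.2] cap up [ 0.027 -0.022  0.999]
```

Call:
{"fn": "servo_tool", "kwargs": {"deltas": [[[5,-10,0],[-0.7,-0.8,0],1],[[5,-10,0],[-0.6,-0.8,0],1],[[3,-6,-5],[0,0,0],1],[[0,0,-5],[0,0,0],1],[[0,0,0],[0,0,0],1],[[0,0,0],[0,0,0],1]]}}

```text
time: 14.43
ee_pos: [0.5505, 0.0563, 0.1731]
eef_rot: [-0.505, 0.493, -0.387, 0.594]
force: [-0.8, 0.8, -3.6]
opening: 0.321
```

```bash
python3 s.py
```

```text
14.4333 pos [550.5  56.3 173.1] F [-0.8  0.8 -3.6] T [-0.32 -0.04  0.02] open 30.2
jaw yaw 12.6 jaw el 0.3 tooly [-0.038  0.191 -0.981] q [-0.13  0.12  1.36  0.19  1.72 -0.33]
held-cap origin [552.3  48.9 133.2] cap up [-0.001  0.001  1.   ]
```

```bash
python3 -c "
from h import *
s=capture('scene');a=cv2.resize(s[130:270,230:350],None,fx=5,fy=4.2,interpolation=2)
save(cv2.resize(s[130:270,230:350],None,fx=4.2,fy=4.2,interpolation=2),'s10.png');w=capture('wrist');save(w,'w10.png')"
```

```text
(no output)
```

View pics/s10.png

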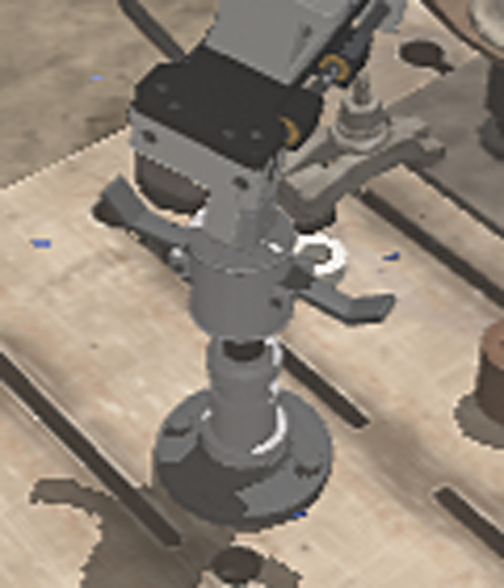

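View pics/w10.png

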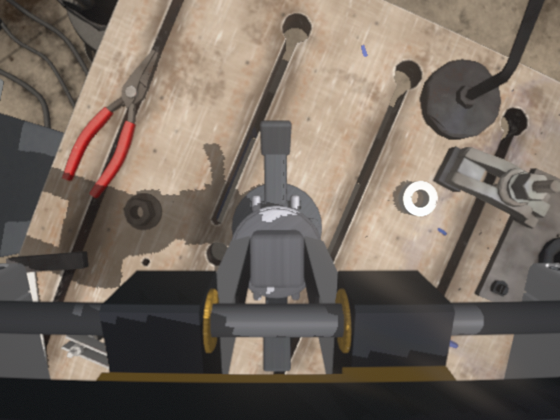

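Call:
{"fn": "servo_tool", "kwargs": {"deltas": [[[0,1,-8],[0,0,0],1],[[0,0,-8],[0,0,0],1],[[0,0,-6],[0,0,0],1],[[0,0,-5],[0,0,0],1],[[0,0,-5],[0,0,0],1]]}}

```text
time: 14.95
ee_pos: [0.5508, 0.0589, 0.1397]
eef_rot: [-0.505, 0.491, -0.387, 0.595]
force: [0.2, 0.2, -4.2]
opening: 0.314
```

```bash
python3 s.py
```

```text
14.95 pos [550.8  58.9 139.7] F [ 0.2  0.2 -4.2] T [-0.31 -0.01 -0.  ] open 29.6
jaw yaw 12.7 jaw el 0.4 tooly [-0.036  0.191 -0.981] q [-0.12  0.13  1.41  0.19  1.65 -0.34]
held-cap origin [552.8  51.6  99.7] cap up [-0.004  0.     1.   ]
```

Call:
{"fn": "servo_tool", "kwargs": {"deltas": [[[-1,-1.5,-4],[0,0.2,0],1],[[0,0,-4],[0,0,0],1],[[0,0,-4],[0,0,0],1]]}}

```text
time: 15.2
ee_pos: [0.5515, 0.0571, 0.1281]
eef_rot: [-0.504, 0.491, -0.387, 0.595]
force: [0.4, 0.0, -4.5]
opening: 0.316
```

```bash
python3 s.py
```

```text
15.2 pos [551.5  57.1 128.1] F [ 0.4  0.  -4.5] T [-0.34 -0.05  0.03] open 29.7
jaw yaw 12.7 jaw el 0.5 tooly [-0.034  0.191 -0.981] q [-0.13  0.14  1.43  0.19  1.63 -0.34]
held-cap origin [553.5  49.7  88.1] cap up [-0.005  0.001  1.   ]
```

Call:
{"fn": "servo_tool", "kwargs": {"deltas": [[[-2,0.3,-4],[0,0.3,0],1],[[-0.5,0,-4],[0,0,0],1],[[-0.5,0,-4],[0,0,0],1]]}}

```text
time: 15.45
ee_pos: [0.5507, 0.0565, 0.1157]
eef_rot: [-0.504, 0.491, -0.388, 0.595]
force: [2.1, -0.3, -3.3]
opening: 0.319
```

```bash
python3 s.py
```

```text
15.45 pos [550.7  56.5 115.7] F [ 2.1 -0.3 -3.3] T [-0.37 -0.46 -0.11] open 30.0
jaw yaw 12.6 jaw el 0.5 tooly [-0.034  0.19  -0.981] q [-0.13  0.14  1.45  0.18  1.61 -0.35]
held-cap origin [552.8  49.1  75.7] cap up [-0.006  0.002  1.   ]
```

Call:
{"fn": "servo_tool", "kwargs": {"deltas": [[[0.5,0,-4],[0,0.2,0],1],[[0,0,-4],[0,0,0],1],[[0,0,-4],[0,0,0],1]]}}

```text
time: 15.7
ee_pos: [0.5508, 0.0564, 0.1019]
eef_rot: [-0.505, 0.493, -0.387, 0.594]
force: [1.8, -0.1, -2.5]
opening: 0.313
```

```bash
python3 s.py
```

```text
15.7 pos [550.8  56.4 101.9] F [ 1.8 -0.1 -2.5] T [-0.37 -0.37 -0.08] open 29.4
jaw yaw 12.6 jaw el 0.2 tooly [-0.039  0.19  -0.981] q [-0.13  0.15  1.47  0.18  1.58 -0.35]
held-cap origin [552.6  49.   61.9] cap up [-0.001  0.002  1.   ]
```

Call:
{"fn": "servo_tool", "kwargs": {"deltas": [[[0.5,0,-3],[0,0,0],1],[[0,0,-3],[0,0,0],1]]}}

```text
time: 15.87
ee_pos: [0.5509, 0.0564, 0.0964]
eef_rot: [-0.506, 0.493, -0.387, 0.593]
force: [-1.8, -1.5, 6.7]
opening: 0.318
```

```bash
python3 s.py
```

```text
15.8667 pos [550.9  56.4  96.4] F [-1.8 -1.5  6.7] T [-0.23  0.38  0.06] open 29.9
jaw yaw 12.7 jaw el 0.2 tooly [-0.04   0.19  -0.981] q [-0.13  0.16  1.47  0.18  1.58 -0.35]
held-cap origin [552.7  49.   56.4] cap up [0.    0.002 1.   ]
```

Call:
{"fn": "servo_tool", "kwargs": {"deltas": [[[0,0,-3],[0,0,0],1],[[0,0,-3],[0,0,0],1]]}}

```text
time: 16.03
ee_pos: [0.5509, 0.0564, 0.0939]
eef_rot: [-0.505, 0.492, -0.387, 0.594]
force: [-2.1, -1.4, 6.9]
opening: 0.319
```

```bash
python3 s.py
```

```text
16.0333 pos [550.9  56.4  93.9] F [-2.1 -1.4  6.9] T [-0.26  0.48  0.1 ] open 30.0
jaw yaw 12.7 jaw el 0.3 tooly [-0.038  0.19  -0.981] q [-0.13  0.16  1.48  0.18  1.57 -0.36]
held-cap origin [552.8  49.   53.9] cap up [-0.001  0.002  1.   ]
```

Call:
{"fn": "servo_tool", "kwargs": {"deltas": [[[0,0,-4],[0,0,0],1],[[0,0,-4],[0,0,0],1],[[0,0,-4],[0,0,0],1]]}}

```text
time: 16.28
ee_pos: [0.5509, 0.0564, 0.0891]
eef_rot: [-0.505, 0.491, -0.387, 0.595]
force: [-5.2, -3.3, 16.3]
opening: 0.316
```

```bash
python3 s.py
```

```text
16.2833 pos [550.9  56.4  89.1] F [-5.2 -3.3 16.3] T [-0.04  1.12  0.21] open 29.7
jaw yaw 12.8 jaw el 0.4 tooly [-0.036  0.19  -0.981] q [-0.13  0.16  1.49  0.19  1.56 -0.36]
held-cap origin [552.9  49.   49.1] cap up [-0.004  0.001  1.   ]
```

Call:
{"fn": "servo_tool", "kwargs": {"deltas": [[[0,0,-4],[0,0,0],1],[[0,0,-4],[0,0,0],1]]}}

```text
time: 16.45
ee_pos: [0.5509, 0.0563, 0.0891]
eef_rot: [-0.505, 0.49, -0.387, 0.596]
force: [-4.9, -2.3, 11.9]
opening: 0.315
```

```bash
python3 s.py; python3 -c "
from h import *
s=capture('scene');save(cv2.resize(s[130:270,230:350],None,fx=4.2,fy=4.2,interpolation=2),'s11.png')"
```

```text
16.45 pos [550.9  56.3  89.1] F [-4.9 -2.3 11.9] T [-0.07  1.1   0.11] open 29.6
jaw yaw 12.9 jaw el 0.6 tooly [-0.032  0.191 -0.981] q [-0.13  0.16  1.49  0.19  1.55 -0.36]
held-cap origin [553.1  49.   49.2] cap up [-0.008  0.001  1.   ]
```

View pics/s11.png

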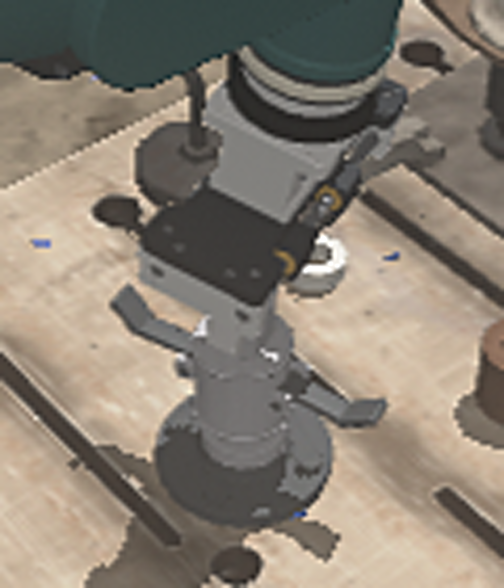

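Call:
{"fn": "servo_tool", "kwargs": {"deltas": [[[1,0,-3],[-0.2,0.8,0],1],[[0.5,0,-6],[0,0,0],1],[[0.5,0,-7],[0,0,0],1]]}}

```text
time: 16.75
ee_pos: [0.5509, 0.0564, 0.0889]
eef_rot: [-0.509, 0.492, -0.383, 0.594]
force: [-12.7, -4.4, 28.7]
opening: 0.315
```

```bash
python3 s.py
```

```text
16.75 pos [550.9  56.4  88.9] F [-12.7  -4.4  28.7] T [0.11 2.53 0.41] open 29.6
jaw yaw 13.1 jaw el -0.1 tooly [-0.045  0.188 -0.981] q [-0.13  0.17  1.48  0.18  1.57 -0.36]
held-cap origin [552.6  48.9  48.9] cap up [0.004 0.003 1.   ]
```

Call:
{"fn": "servo_tool", "kwargs": {"deltas": [[[0,0,0],[0,0,0],1],[[0,0,0],[0,0,0],1]]}}

```text
time: 16.92
ee_pos: [0.551, 0.0565, 0.0924]
eef_rot: [-0.508, 0.491, -0.384, 0.594]
force: [1.0, -0.5, -4.3]
opening: 0.316
```

```bash
python3 s.py
```

```text
16.9167 pos [551.   56.5  92.4] F [ 1.  -0.5 -4.3] T [-0.24 -0.07  0.  ] open 29.7
jaw yaw 13.2 jaw el 0.1 tooly [-0.043  0.188 -0.981] q [-0.13  0.16  1.48  0.18  1.57 -0.36]
held-cap origin [552.8  49.   52.4] cap up [0.002 0.003 1.   ]
```

Call:
{"fn": "servo_tool", "kwargs": {"deltas": [[[0,0,-3],[0,0,0],1],[[0,0,-1],[0,0,0],0],[[0,0,0],[0,0,0],0],[[0,0,0],[0,0,0],0],[[0,0,0],[0,0,0],0],[[0,0,0],[0,0,0],0]]}}

```text
time: 17.42
ee_pos: [0.5501, 0.0577, 0.0861]
eef_rot: [-0.508, 0.492, -0.382, 0.594]
force: [0.1, -0.3, -0.4]
opening: 0.637
```

```bash
python3 s.py
```

```text
17.4167 pos [550.1  57.7  86.1] F [ 0.1 -0.3 -0.4] T [-0.17  0.01 -0.02] open 59.9
jaw yaw 13.2 jaw el -0.1 tooly [-0.046  0.191 -0.981] q [-0.12  0.17  1.48  0.18  1.56 -0.36]
held-cap origin [551.8  50.4  46.1] cap up [0.005 0.001 1.   ]
```

Call:
{"fn": "servo_tool", "kwargs": {"deltas": [[[0,0,15],[0,0,0],0],[[0,0,20],[0,0,0],0],[[0,0,25],[0,0,0],0],[[0,0,20],[-3.6,-0.8,0],0],[[0,0,0],[-3.6,-0.8,0],0],[[0,0,0],[-3.6,-0.8,0],0],[[0,0,0],[0,0,0],0],[[0,0,0],[0,0,0],0]]}}

```text
time: 18.08
ee_pos: [0.5497, 0.0572, 0.1689]
eef_rot: [0.554, -0.442, 0.44, -0.552]
force: [-0.7, -0.1, -0.5]
opening: 0.999
```

```bash
python3 s.py; python3 -c "
from h import *
import pickle; pickle.dump(state(),open('w12.pkl','wb'))
w=capture('wrist');save(w,'w12.png');s=capture('scene');save(cv2.resize(s[130:270,230:350],None,fx=4.2,fy=4.2,interpolation=2),'s12.png')"
```

```text
18.0833 pos [549.7  57.2 168.9] F [-0.7 -0.1 -0.5] T [-0.06  0.07  0.  ] open 93.9
jaw yaw 12.9 jaw el -0.2 tooly [-0.004 -0.001 -1.   ] q [ 0.    0.1   1.38 -0.    1.67 -0.22]
held-cap origin [553.   42.3 131.2] cap up [-0.036  0.193  0.981]
```

View pics/w12.png

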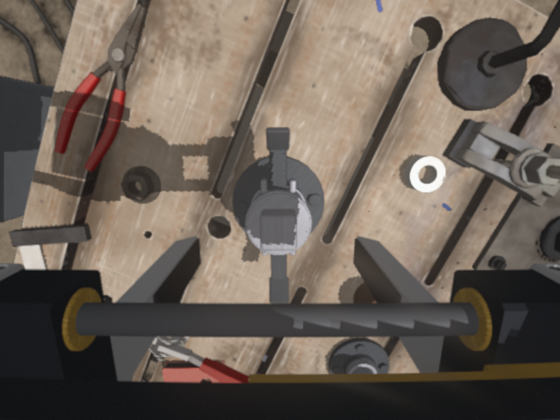

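View pics/s12.png

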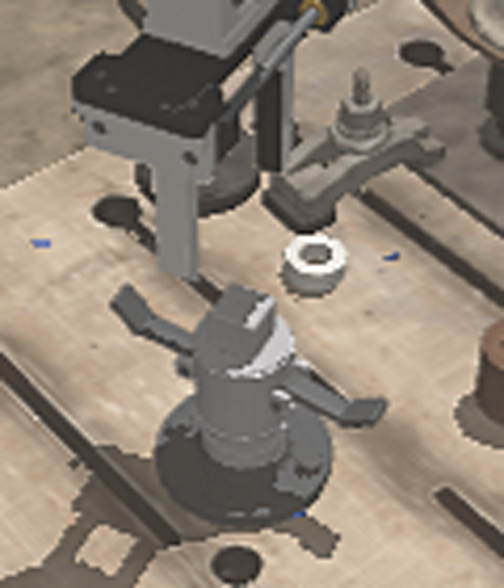

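Call:
{"fn": "servo_tool", "kwargs": {"deltas": [[[2,-4,-10],[0,0,0],1],[[1,-4,-12],[0,0,0],1],[[0,0,-8],[0,0,0],1],[[0,0,0],[0,0,0],1],[[0,0,0],[0,0,0],1],[[0,0,0],[0,0,0],1],[[0,0,0],[0,0,0],1],[[0,0,0],[0,0,0],1],[[0,0,0],[0,0,0],1],[[0,0,0],[0,0,0],1],[[0,0,0],[0,0,0],1],[[0,0,0],[0,0,0],1]], "force": 20}}

```text
time: 19.18
ee_pos: [0.5517, 0.0442, 0.1313]
eef_rot: [0.553, -0.447, 0.439, -0.549]
force: [-0.8, 0.8, 0.5]
opening: 0.186
```

Call:
{"fn": "servo_tool", "kwargs": {"deltas": [[[0,0,0],[0,0,0],1],[[0,0,0],[0,0,0],1],[[0,0,0],[0,0,0],1]]}}

```text
time: 19.43
ee_pos: [0.552, 0.0445, 0.132]
eef_rot: [0.553, -0.446, 0.439, -0.549]
force: [-0.5, -1.0, 0.3]
opening: 0.005
```

```bash
python3 s.py
```

```text
19.4333 pos [552.   44.5 132. ] F [-0.5 -1.   0.3] T [-0.07  0.05 -0.03] open 0.5
jaw yaw 12.5 jaw el -0.6 tooly [-0.011  0.002 -1.   ] q [-0.02  0.12  1.43  0.    1.6  -0.24]
held-cap origin [554.8  29.7  94.2] cap up [-0.028  0.19   0.981]
```

Now a light press on the head top.

Call:
{"fn": "servo_tool", "kwargs": {"deltas": [[[0,5,-8],[0,0,0],1],[[0,0,-6],[0,0,0],1],[[0,0,-4],[0,0,0],1]]}}

```text
time: 19.68
ee_pos: [0.5528, 0.05, 0.114]
eef_rot: [0.553, -0.445, 0.44, -0.55]
force: [-0.1, -1.0, -0.7]
opening: 0.005
```

```bash
python3 s.py
```

```text
19.6833 pos [552.8  50.  114. ] F [-0.1 -1.  -0.7] T [-0.08  0.04 -0.02] open 0.5
jaw yaw 12.5 jaw el -0.4 tooly [-0.008  0.002 -1.   ] q [-0.01  0.13  1.46  0.    1.57 -0.23]
held-cap origin [555.8  35.2  76.2] cap up [-0.031  0.19   0.981]
```

Call:
{"fn": "servo_tool", "kwargs": {"deltas": [[[0,0,-3],[0,0,0],1],[[0,0,-3],[0,0,0],1],[[0,0,-3],[0,0,0],1]]}}

```text
time: 19.93
ee_pos: [0.5525, 0.0502, 0.109]
eef_rot: [0.553, -0.445, 0.44, -0.55]
force: [-5.4, 0.5, 15.9]
opening: 0.008
```

```bash
python3 s.py
```

```text
19.9333 pos [552.5  50.2 109. ] F [-5.4  0.5 15.9] T [-0.09  1.21 -0.02] open 0.7
jaw yaw 12.5 jaw el -0.4 tooly [-0.007  0.002 -1.   ] q [-0.01  0.13  1.47  0.    1.55 -0.23]
held-cap origin [555.6  35.4  71.2] cap up [-0.032  0.191  0.981]
```

Call:
{"fn": "servo_tool", "kwargs": {"deltas": [[[1,0,-5],[0,0,0],1],[[1,0,-6],[0,0,0],1]]}}

```text
time: 20.1
ee_pos: [0.5535, 0.0503, 0.1091]
eef_rot: [0.552, -0.444, 0.441, -0.551]
force: [-12.5, -0.9, 27.0]
opening: 0.005
```

```bash
python3 s.py
```

```text
20.1 pos [553.5  50.3 109.1] F [-12.5  -0.9  27. ] T [-0.06  2.51  0.01] open 0.5
jaw yaw 12.5 jaw el -0.2 tooly [-0.004  0.001 -1.   ] q [-0.01  0.13  1.47  0.    1.55 -0.23]
held-cap origin [556.6  35.5  71.3] cap up [-0.035  0.191  0.981]
```

Call:
{"fn": "servo_tool", "kwargs": {"deltas": [[[0,0,20],[0,0,0],1],[[0,0,20],[0,0,0],1],[[-4,17,0],[-5,-1.1,0],1],[[-4,17,0],[-5,-1.1,0],1],[[-4,17,0],[-5,-1.1,0],1],[[-3,13,0],[-5,-1.1,0],1],[[0,0,-10],[0,0,0],1],[[0,0,0],[0,0,0],1],[[0,0,0],[0,0,0],1]]}}

```text
time: 20.85
ee_pos: [0.5397, 0.113, 0.1438]
eef_rot: [0.62, -0.334, 0.541, -0.461]
force: [-0.8, -1.5, 0.9]
opening: 0.006
```

```bash
cat > l.py <<'E'
from h import *
import sys
st=state(); M=R.from_quat(st['eef_rot']).as_matrix()
tip=st['ee_pos']-M[:,1]*.025
A=np.array([.5527,.0497,.049]); yaw=np.radians(12.7); u=np.array([-np.sin(yaw),np.cos(yaw),0]); v=np.array([np.cos(yaw),np.sin(yaw),0])
side=sys.argv[1]; s=1 if side=='a' else -1
r=tip-A; out=s*(r@u)*1000; along=(r@v)*1000; z=tip[2]*1000
print('t',round(st['time'],2),'TCP',(st['ee_pos']*1000).round(1),'tip out %.1f along %.1f z %.1f'%(out,along,z),'F',st['force'].round(1),'Fout',round(s*(st['force']@u),1))
t=M[:,1]; print('lean out deg',np.degrees(np.arcsin(-s*(t@u))).round(1),'lean along',np.degrees(np.arcsin(t@v)).round(1),'jaw yaw',np.degrees(np.arctan2(M[1,2],M[0,2])).round(1),'jaw el',np.degrees(np.arcsin(M[2,2])).round(1),'open',round(st['opening']*94,1),'q',st['joint_pos'].round(2))
E
python3 l.py a; python3 -c "
from h import *
w=capture('wrist');save(w,'w13.png');s=capture('scene');save(cv2.resize(s[130:270,230:350],None,fx=4.2,fy=4.2,interpolation=2),'s13.png')
yaw=np.radians(12.7)
for q in (1.7,1.5,1.2,.9,.6,.3,0):
  o,z=13.5*np.cos(q)+43.3*np.sin(q),13.5*np.sin(q)-43.3*np.cos(q); no,nz=.73*np.cos(q)-.68*np.sin(q),.73*np.sin(q)+.68*np.cos(q)
  print(q,'tab out %.1f z %.1f'%(30+o,80.5+z),'n',round(no,2),round(nz,2))
"
```

```text
t 20.85 TCP [539.7 113.  143.8] tip out 73.6 along 1.1 z 167.1 F [-0.8 -1.5  0.9] Fout -1.3
lean out deg 21.3 lean along 0.3 jaw yaw 12.1 jaw el 0.5 open 0.5 q [ 0.35  0.14  1.44 -0.37  1.61  0.13]
1.7 tab out 71.2 z 99.5 n -0.77 0.64
1.5 tab out 74.1 z 90.9 n -0.63 0.78
1.2 tab out 75.2 z 77.4 n -0.37 0.93
0.9 tab out 72.3 z 64.2 n -0.08 0.99
0.6 tab out 65.6 z 52.4 n 0.22 0.97
0.3 tab out 55.7 z 43.1 n 0.5 0.87
0 tab out 43.5 z 37.2 n 0.73 0.68
```

View pics/w13.png

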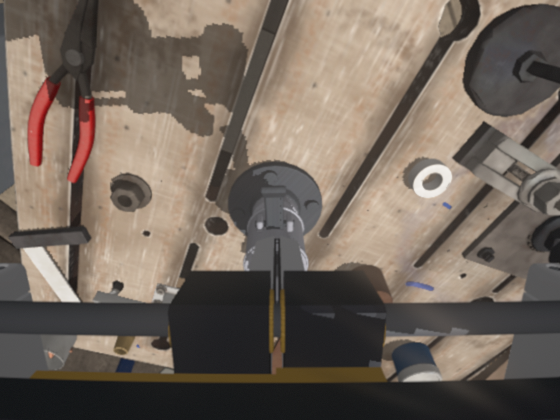

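View pics/s13.png

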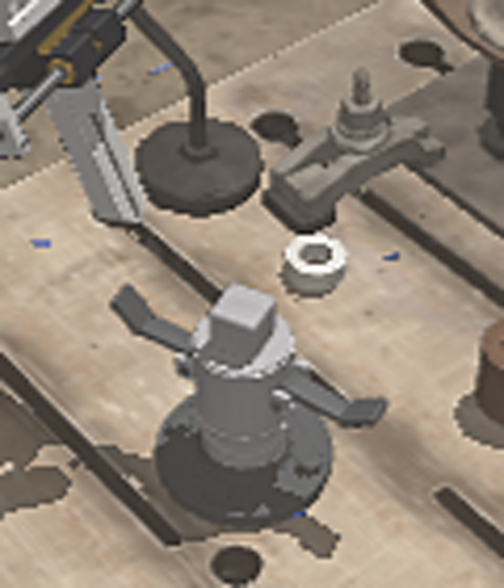

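Call:
{"fn": "servo_tool", "kwargs": {"deltas": [[[0,0,-15],[0,0,0],1],[[0,0,-18],[0,0,0],1],[[0,0,-10],[0,0,0],1],[[0,0,-6],[0,0,0],1],[[0,0,-4],[0,0,0],1]]}}

```text
time: 21.37
ee_pos: [0.5439, 0.1046, 0.0936]
eef_rot: [0.614, -0.337, 0.547, -0.459]
force: [-0.8, -0.2, -0.1]
opening: 0.008
```

```bash
python3 l.py a
```

```text
t 21.37 TCP [543.9 104.6  93.6] tip out 64.5 along 3.3 z 116.9 F [-0.8 -0.2 -0.1] Fout -0.1
lean out deg 21.2 lean along 0.4 jaw yaw 11.2 jaw el 1.0 open 0.8 q [ 0.33  0.16  1.51 -0.37  1.51  0.17]
```

Call:
{"fn": "servo_tool", "kwargs": {"deltas": [[[-4,7,-2],[-0.2,0.8,1.2],1],[[-2,3,-3],[0,0,0],1],[[0,1,-4],[0,0,0],1]]}}

```text
time: 21.62
ee_pos: [0.5384, 0.1146, 0.0853]
eef_rot: [0.622, -0.334, 0.539, -0.461]
force: [-0.2, 0.1, 1.4]
opening: 0.004
```

```bash
python3 l.py a
```

```text
t 21.62 TCP [538.4 114.6  85.3] tip out 75.5 along 0.3 z 108.6 F [-0.2  0.1  1.4] Fout 0.1
lean out deg 21.2 lean along 0.1 jaw yaw 12.3 jaw el 0.2 open 0.4 q [ 0.35  0.17  1.51 -0.37  1.51  0.17]
```

Good position over the tab. Pressing down gently.

Call:
{"fn": "servo_tool", "kwargs": {"deltas": [[[0,0.5,-5],[0,0,0],1],[[0,0.5,-5],[0,0,0],1],[[0,0.5,-5],[0,0,0],1]]}}

```text
time: 21.87
ee_pos: [0.54, 0.1191, 0.0719]
eef_rot: [0.62, -0.333, 0.539, -0.463]
force: [-0.2, 2.2, 2.4]
opening: 0.002
```

```bash
python3 l.py a
```

```text
t 21.87 TCP [540.  119.1  71.9] tip out 79.5 along 2.6 z 95.3 F [-0.2  2.2  2.4] Fout 2.2
lean out deg 21.1 lean along 0.5 jaw yaw 12.4 jaw el 0.6 open 0.2 q [ 0.36  0.18  1.53 -0.37  1.48  0.19]
```

Call:
{"fn": "servo_tool", "kwargs": {"deltas": [[[-1,-3,-5],[0,0,0],1],[[-0.5,-1,-6],[0,0,0],1],[[-0.5,0,-6],[0,0,0],1],[[0,0,-6],[0,0,0],1]]}}

```text
time: 22.2
ee_pos: [0.5388, 0.1171, 0.048]
eef_rot: [0.618, -0.332, 0.539, -0.466]
force: [1.2, -1.0, 1.4]
opening: 0.006
```

```bash
python3 l.py a
```

```text
t 22.2 TCP [538.8 117.1  48. ] tip out 77.8 along 0.9 z 71.3 F [ 1.2 -1.   1.4] Fout -1.3
lean out deg 20.9 lean along 0.7 jaw yaw 12.6 jaw el 0.8 open 0.6 q [ 0.35  0.2   1.57 -0.37  1.43  0.2 ]
```

```bash
python3 -c "
from h import *
s=capture('scene');save(cv2.resize(s[150:270,240:350],None,fx=5,fy=5,interpolation=2),'s14.png')"
```

```text
(no output)
```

View pics/s14.png

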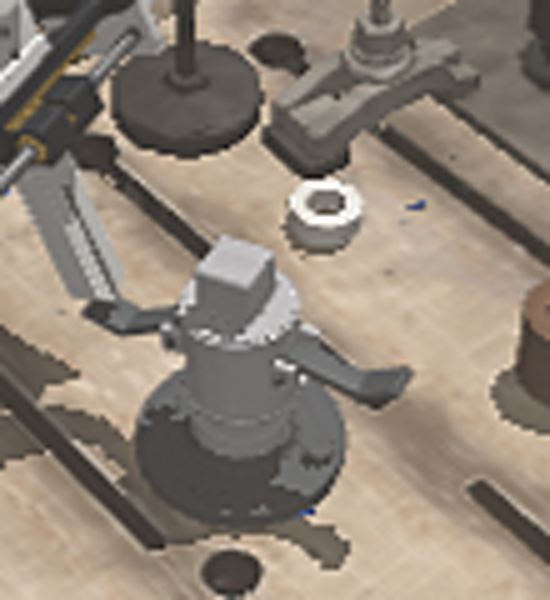

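Call:
{"fn": "servo_tool", "kwargs": {"deltas": [[[0,-2,-4],[0,0,0],1],[[0.5,-3,-4],[0,0,0],1],[[0.5,-3,-4],[0,0,0],1],[[0.5,-3,-4],[0,0,0],1]]}}

```text
time: 22.58
ee_pos: [0.5394, 0.1045, 0.0281]
eef_rot: [0.62, -0.333, 0.538, -0.465]
force: [-0.5, 2.0, 1.9]
opening: 0.01
```

```bash
python3 l.py a
```

```text
t 22.58 TCP [539.4 104.5  28.1] tip out 65.4 along -1.2 z 51.4 F [-0.5  2.   1.9] Fout 2.1
lean out deg 21.0 lean along 0.5 jaw yaw 12.6 jaw el 0.6 open 1.0 q [ 0.33  0.21  1.6  -0.37  1.39  0.19]
```

Call:
{"fn": "servo_tool", "kwargs": {"deltas": [[[1,-3.5,-2],[0,0,0],1],[[1,-3.5,-2],[0,0,0],1],[[1,-3.5,-2],[0,0,0],1],[[1,-3.5,-2],[0,0,0],1]]}}

```text
time: 22.92
ee_pos: [0.543, 0.0889, 0.0183]
eef_rot: [0.62, -0.333, 0.538, -0.464]
force: [-1.1, 2.4, 3.0]
opening: 0.004
```

```bash
python3 l.py a; python3 -c "
from h import *
s=capture('scene');save(cv2.resize(s[150:270,240:350],None,fx=5,fy=5,interpolation=2),'s15.png')"
```

```text
t 22.92 TCP [543.   88.9  18.3] tip out 49.3 along -1.0 z 41.7 F [-1.1  2.4  3. ] Fout 2.6
lean out deg 20.9 lean along 0.4 jaw yaw 12.5 jaw el 0.5 open 0.4 q [ 0.3   0.21  1.61 -0.37  1.36  0.17]
```

View pics/s15.png

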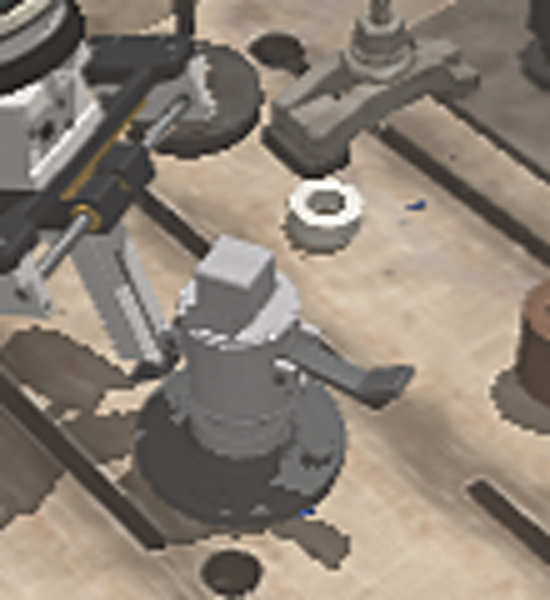

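Call:
{"fn": "servo_tool", "kwargs": {"deltas": [[[1,-3.5,-1],[0,0,0],1],[[1,-3.5,-1],[0,0,0],1]]}}

```text
time: 23.13
ee_pos: [0.545, 0.081, 0.0162]
eef_rot: [0.62, -0.334, 0.538, -0.464]
force: [-1.3, 2.1, 3.0]
opening: 0.002
```

```bash
python3 l.py a
```

```text
t 23.13 TCP [545.   81.   16.2] tip out 41.1 along -0.8 z 39.5 F [-1.3  2.1  3. ] Fout 2.4
lean out deg 20.9 lean along 0.4 jaw yaw 12.5 jaw el 0.5 open 0.2 q [ 0.29  0.21  1.62 -0.37  1.35  0.16]
```

Call:
{"fn": "servo_tool", "kwargs": {"deltas": [[[1,-3.5,-1],[0,0,0],1],[[1,-3,-0.5],[0,0,0],1]]}}

```text
time: 23.3
ee_pos: [0.5459, 0.0793, 0.0154]
eef_rot: [0.618, -0.337, 0.536, -0.467]
force: [-7.7, 13.7, 10.2]
opening: 0.002
```

```bash
python3 l.py a
```

```text
t 23.3 TCP [545.9  79.3  15.4] tip out 39.0 along -0.3 z 38.8 F [-7.7 13.7 10.2] Fout 15.1
lean out deg 20.3 lean along 0.4 jaw yaw 12.4 jaw el 0.5 open 0.2 q [ 0.28  0.21  1.62 -0.36  1.34  0.15]
```

Call:
{"fn": "servo_tool", "kwargs": {"deltas": [[[0.7,-3,-0.5],[0,0,0],1],[[-3,12,4],[0,0,0],1],[[-5,20,10],[0,0,0],1],[[-3,12,20],[0,0,0],1],[[0,0,25],[0,0,0],1],[[0,0,30],[0,0,0],1],[[0,0,30],[0,0,0],1],[[0,0,30],[0,0,0],1],[[0,0,0],[0,0,0],1]]}}

```text
time: 24.05
ee_pos: [0.5298, 0.1213, 0.1669]
eef_rot: [0.621, -0.338, 0.534, -0.463]
force: [0.4, -0.5, -0.1]
opening: 0.008
```

```bash
python3 l.py a; python3 -c "
from h import *
w=capture('wrist');save(w,'w16.png');s=capture('scene');save(cv2.resize(s[150:270,240:350],None,fx=5,fy=5,interpolation=2),'s16.png')"
```

```text
t 24.05 TCP [529.8 121.3 166.9] tip out 83.6 along -6.5 z 190.3 F [ 0.4 -0.5 -0.1] Fout -0.5
lean out deg 20.5 lean along -0.2 jaw yaw 12.3 jaw el -0.0 open 0.7 q [ 0.36  0.12  1.41 -0.36  1.66  0.12]
```

View pics/s16.png

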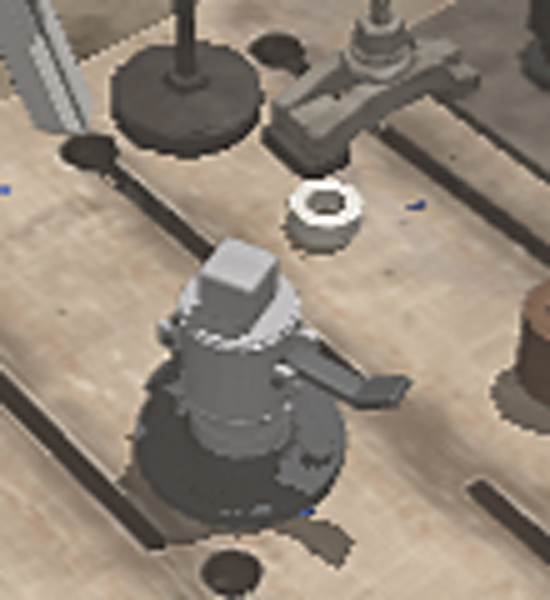

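View pics/w16.png

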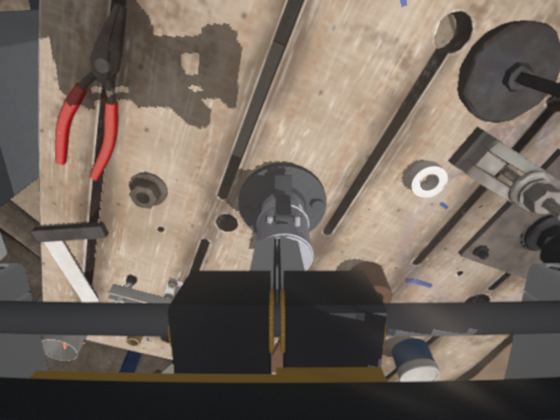

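Call:
{"fn": "servo_tool", "kwargs": {"deltas": [[[4,-17,5],[5,1.1,0],1],[[5,-17,0],[5,1.1,0],1],[[5,-17,0],[5,1.1,0],1],[[5,-17,0],[5,1.1,0],1],[[5,-17,0],[5,1.1,0],1],[[5,-17,0],[5,1.1,0],1],[[4,-17,0],[5,1.1,0],1],[[4,-14,0],[5,1.1,0],1],[[0,0,0],[0,0,0],1],[[0,0,0],[0,0,0],1]]}}

```text
time: 24.98
ee_pos: [0.554, -0.015, 0.1409]
eef_rot: [-0.463, 0.548, -0.315, 0.622]
force: [-0.3, 0.7, -0.2]
opening: 0.002
```

```bash
python3 l.py b
```

```text
t 24.98 TCP [554.  -15.  140.9] tip out 73.1 along -12.2 z 163.9 F [-0.3  0.7 -0.2] Fout -0.8
lean out deg 22.9 lean along -1.7 jaw yaw 13.3 jaw el -1.6 open 0.2 q [-0.35  0.26  1.31  0.33  1.81 -0.53]
```

Call:
{"fn": "servo_tool", "kwargs": {"deltas": [[[8,0,-10],[0.3,-1.5,0],1],[[4,0,-15],[0,0,0],1],[[0,0,-12],[0,0,0],1],[[0,0,-5],[0,0,0],1],[[0,0,0],[0,0,0],1]]}}

```text
time: 25.4
ee_pos: [0.5616, -0.0121, 0.0898]
eef_rot: [-0.459, 0.544, -0.317, 0.627]
force: [0.8, -0.9, -0.6]
opening: 0.004
```

```bash
python3 l.py b; python3 -c "
from h import *
s=capture('scene');save(cv2.resize(s[130:270,240:370],None,fx=4.2,fy=4.2,interpolation=2),'s17.png')"
```

```text
t 25.4 TCP [561.6 -12.1  89.8] tip out 72.0 along -4.5 z 112.8 F [ 0.8 -0.9 -0.6] Fout 1.0
lean out deg 23.0 lean along -0.9 jaw yaw 13.3 jaw el -0.8 open 0.4 q [-0.34  0.29  1.37  0.33  1.71 -0.57]
```

View pics/s17.png

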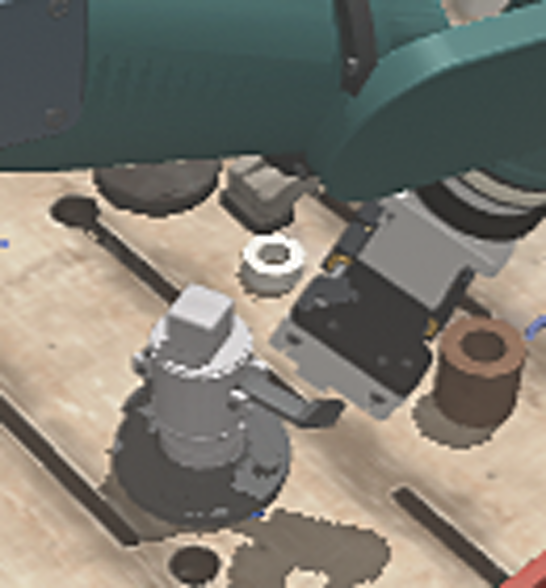

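Call:
{"fn": "servo_tool", "kwargs": {"deltas": [[[5,-1,-3],[0.2,-0.8,0],1],[[0,-1,-4],[0,0,0],1],[[0,-1,-5],[0,0,0],1]]}}

```text
time: 25.7
ee_pos: [0.5682, -0.0136, 0.0803]
eef_rot: [-0.456, 0.537, -0.32, 0.633]
force: [0.2, -0.1, 0.4]
opening: 0.005
```

```bash
python3 l.py b
```

```text
t 25.7 TCP [568.2 -13.6  80.3] tip out 74.8 along 1.2 z 103.3 F [ 0.2 -0.1  0.4] Fout 0.1
lean out deg 22.9 lean along 0.1 jaw yaw 13.5 jaw el 0.4 open 0.5 q [-0.35  0.3   1.38  0.34  1.68 -0.58]
```

Call:
{"fn": "servo_tool", "kwargs": {"deltas": [[[0,0,-5],[0,0,0],1],[[0,0,-5],[0,0,0],1],[[0,0,-5],[0,0,0],1],[[0,0,-5],[0,0,0],1]]}}

```text
time: 26.03
ee_pos: [0.5694, -0.0143, 0.0605]
eef_rot: [-0.456, 0.536, -0.321, 0.634]
force: [-0.9, -0.5, 1.7]
opening: 0.005
```

```bash
python3 l.py b
```

```text
t 26.03 TCP [569.4 -14.3  60.5] tip out 75.7 along 2.2 z 83.6 F [-0.9 -0.5  1.7] Fout 0.3
lean out deg 22.7 lean along 0.3 jaw yaw 13.5 jaw el 0.6 open 0.5 q [-0.35  0.31  1.41  0.34  1.64 -0.6 ]
```

Call:
{"fn": "servo_tool", "kwargs": {"deltas": [[[-1,0,-5],[0,0,0],1],[[-0.5,0,-5],[0,0,0],1],[[-0.5,1,-4],[0,0,0],1],[[-1,3,-4],[0,0,0],1],[[-1,3,-4],[0,0,0],1]]}}

```text
time: 26.45
ee_pos: [0.5667, -0.0076, 0.0371]
eef_rot: [-0.455, 0.535, -0.323, 0.635]
force: [1.3, -2.0, 1.7]
opening: 0.004
```

```bash
python3 l.py b; python3 -c "
from h import *
s=capture('scene');save(cv2.resize(s[150:270,240:350],None,fx=5,fy=5,interpolation=2),'s18.png')"
```

```text
t 26.45 TCP [566.7  -7.6  37.1] tip out 68.7 along 0.9 z 60.2 F [ 1.3 -2.   1.7] Fout 2.2
lean out deg 22.7 lean along 0.5 jaw yaw 13.4 jaw el 0.8 open 0.4 q [-0.34  0.32  1.45  0.34  1.59 -0.61]
```

View pics/s18.png

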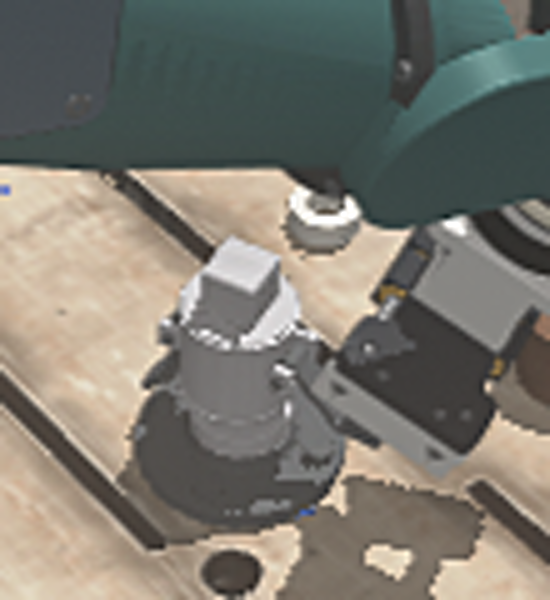

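Call:
{"fn": "servo_tool", "kwargs": {"deltas": [[[-1,3.2,-3],[0,0,0],1],[[-1,3.2,-2.5],[0,0,0],1],[[-1,3.2,-2],[0,0,0],1],[[-1,3.2,-2],[0,0,0],1]]}}

```text
time: 26.83
ee_pos: [0.5628, 0.0049, 0.0257]
eef_rot: [-0.456, 0.534, -0.324, 0.634]
force: [1.2, -1.7, 1.5]
opening: 0.009
```

```bash
python3 l.py b
```

```text
t 26.83 TCP [562.8   4.9  25.7] tip out 55.5 along -0.2 z 48.8 F [ 1.2 -1.7  1.5] Fout 1.9
lean out deg 22.5 lean along 0.5 jaw yaw 13.4 jaw el 0.8 open 0.8 q [-0.32  0.31  1.48  0.34  1.56 -0.6 ]
```

Call:
{"fn": "servo_tool", "kwargs": {"deltas": [[[-1,3.5,-2],[0,0,0],1],[[-1,3.5,-2],[0,0,0],1],[[-0.5,3.5,-2],[0,0,0],1],[[-0.5,3,-2],[0,0,0],1]]}}

```text
time: 27.17
ee_pos: [0.5605, 0.0181, 0.0181]
eef_rot: [-0.456, 0.533, -0.326, 0.634]
force: [-0.2, -9.2, 7.2]
opening: 0.006
```

```bash
python3 l.py b
```

```text
t 27.17 TCP [560.5  18.1  18.1] tip out 42.0 along 0.4 z 41.3 F [-0.2 -9.2  7.2] Fout 8.9
lean out deg 22.2 lean along 0.6 jaw yaw 13.4 jaw el 0.9 open 0.6 q [-0.3   0.31  1.5   0.34  1.53 -0.58]
```

Call:
{"fn": "servo_tool", "kwargs": {"deltas": [[[-1,3,-1.5],[0,0,0],1],[[-1,3,-1.5],[0,0,0],1]]}}

```text
time: 27.33
ee_pos: [0.5609, 0.0182, 0.0176]
eef_rot: [-0.459, 0.529, -0.331, 0.633]
force: [-0.9, -12.7, 11.0]
opening: 0.005
```

```bash
python3 l.py b
```

```text
t 27.33 TCP [560.9  18.2  17.6] tip out 41.7 along 0.8 z 40.8 F [ -0.9 -12.7  11. ] Fout 12.2
lean out deg 21.4 lean along 0.8 jaw yaw 13.3 jaw el 1.1 open 0.5 q [-0.29  0.3   1.51  0.33  1.52 -0.58]
```

Call:
{"fn": "servo_tool", "kwargs": {"deltas": [[[-0.5,2,-1],[0,0,0],1],[[3,-12,4],[0,0,0],1],[[4,-18,8],[0,0,0],1],[[3,-12,20],[0,0,0],1],[[0,0,25],[0,0,0],1],[[0,0,30],[0,0,0],1],[[0,0,30],[0,0,0],1],[[0,0,30],[0,0,0],1],[[0,0,20],[0,0,0],1],[[0,0,0],[0,0,0],1]]}}

```text
time: 28.17
ee_pos: [0.5613, -0.0201, 0.184]
eef_rot: [-0.46, 0.537, -0.32, 0.63]
force: [-0.3, -0.3, 1.2]
opening: 0.003
```

```bash
python3 l.py b; python3 -c "
from h import *
w=capture('wrist');save(w,'w19.png');s=capture('scene');save(s,'s19f.png');save(cv2.resize(s[170:260,250:350],None,fx=6,fy=6,interpolation=2),'s19.png')"
```

```text
t 28.17 TCP [561.3 -20.1 184. ] tip out 79.5 along -6.8 z 207.1 F [-0.3 -0.3  1.2] Fout 0.3
lean out deg 22.5 lean along -0.4 jaw yaw 13.6 jaw el -0.0 open 0.3 q [-0.35  0.24  1.24  0.34  1.87 -0.53]
```

View pics/s19.png

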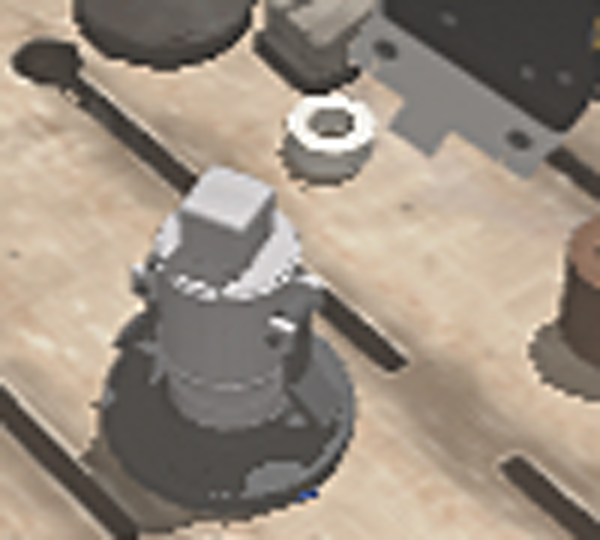

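View pics/w19.png

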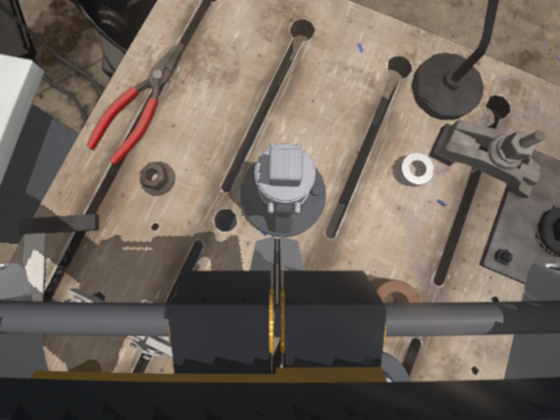

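Call:
{"fn": "servo_tool", "kwargs": {"deltas": [[[-2,15,15],[-5,-1.1,0],1],[[-2,15,15],[-5,-1.1,0],1],[[-3,20,5],[-5,-1.1,0],1],[[-3,20,0],[-5,-1.1,0],1],[[-3,20,0],[-5,-1.1,0],1],[[-3,20,0],[-5,-1.1,0],1],[[-3,20,0],[-5,-1.1,0],1],[[-3,15,0],[-5,-1.1,0],1],[[0,0,0],[0,0,0],1],[[0,0,0],[0,0,0],1]]}}

```text
time: 29.1
ee_pos: [0.5242, 0.128, 0.1826]
eef_rot: [0.635, -0.352, 0.516, -0.455]
force: [0.9, 0.1, 0.2]
opening: 0.006
```

```bash
python3 l.py a; python3 -c "
from h import *
import pickle; st=state(); w=capture('wrist')
A=np.array([.5527,.0497,.049]); yaw=np.radians(12.7); u=np.array([-np.sin(yaw),np.cos(yaw),0])
b=cv2.cvtColor(w,cv2.COLOR_RGB2BGR); 
print('open q=.3',proj('wrist',A+u*.0557+[0,0,-.006],st),'closed',proj('wrist',A+u*.0435+[0,0,-.012],st),'end closed',proj('wrist',A+u*(.030+.0205)+[0,0,.0315-.051],st),'head',proj('wrist',A+[0,0,.085],st))
cv2.imwrite('pics/w20.png',b)
t=capture('top');save(cv2.resize(t[160:250,250:350],None,fx=6,fy=6,interpolation=2),'t20.png')"
```

```text
t 29.1 TCP [524.2 128.  182.6] tip out 91.0 along -9.2 z 206.1 F [0.9 0.1 0.2] Fout -0.1
lean out deg 19.6 lean along -3.0 jaw yaw 12.4 jaw el -3.1 open 0.6 q [ 0.36  0.15  1.34 -0.34  1.75  0.09]
open q=.3 [293.27907195 178.61687112] closed [293.07085729 185.71316766] end closed [293.27153894 177.26811973] head [291.0509399  273.60055232]
```

View pics/w20.png

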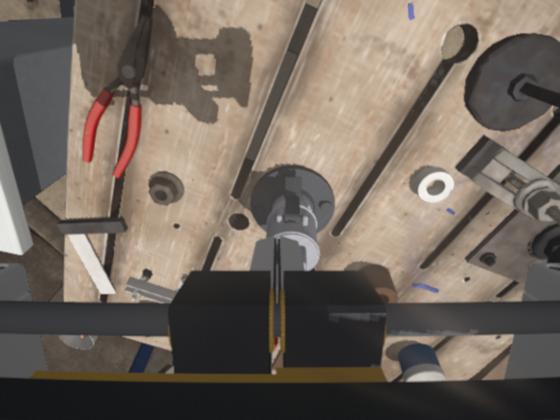

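View pics/t20.png

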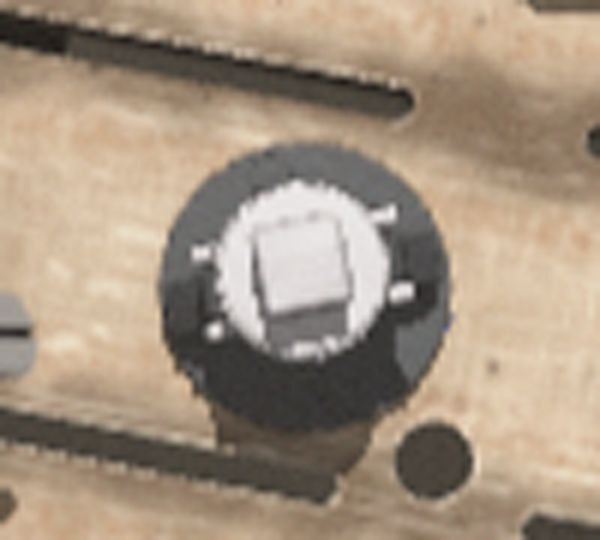

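```bash
python3 -c "
from h import *
a=cv2.imread('pics/w20.png')[155:275,235:345]
cv2.imwrite('pics/w20c.png',cv2.resize(np.clip(a*1.6,0,255).astype('uint8'),None,fx=5,fy=5,interpolation=2))
s=cv2.imread('pics/s19f.png')[195:250,260:315]
s16=cv2.imread('pics/s16.png'); s16=cv2.resize(s16,None,fx=.2,fy=.2,interpolation=cv2.INTER_AREA)[45:100,20:75]
cv2.imwrite('pics/cmp2.png',np.hstack([cv2.resize(np.clip(x*2.0,0,255).astype('uint8'),(395,395),interpolation=0) for x in (s16,s)]))
"
```

```text
(no output)
```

View pics/w20c.png

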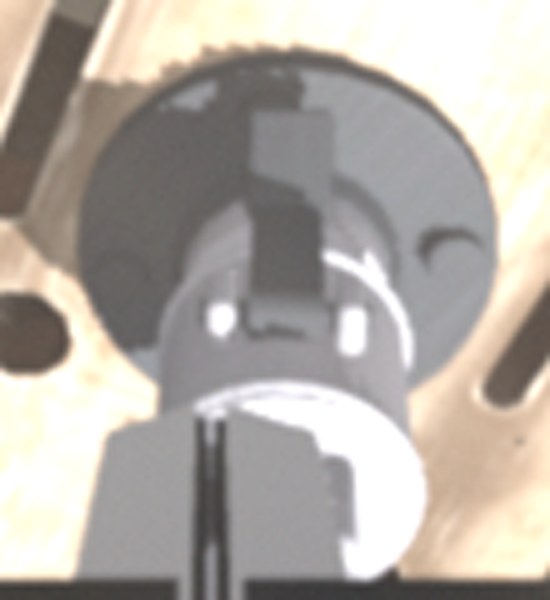

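View pics/cmp2.png

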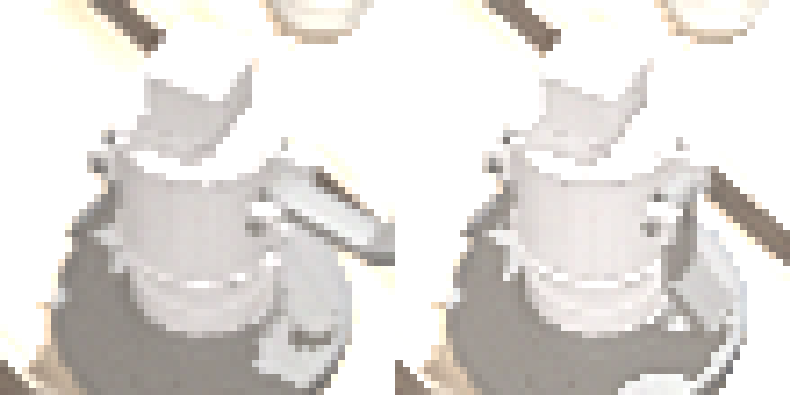

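```bash
python3 -c "
from h import *
a=cv2.imread('pics/s19f.png'); f=8; x0,y0=265,190
c=cv2.resize(np.clip(a[y0:y0+65,x0:x0+65]*1.7,0,255).astype('uint8'),None,fx=f,fy=f,interpolation=2)
A=np.array([.5527,.0497,.049]); yaw=np.radians(12.7); u=np.array([-np.sin(yaw),np.cos(yaw),0]); v=np.array([np.cos(yaw),np.sin(yaw),0])
def pt(s,q,o,z,al):
  oo=o*np.cos(q)-z*np.sin(q); zz=o*np.sin(q)+z*np.cos(q); return A+s*u*(.03+oo)+v*al+[0,0,.0315+zz]
for q,col in ((0,(0,255,0)),(.3,(0,0,255))):
  for s in (1,-1):
    for P in [(.0135+.006,-.0433-.007,-.009),(.0135+.006,-.0433-.007,.009),(.006,-.036,.009),(.006,-.036,-.009)]:
      p=(proj('scene',pt(s,q,P[0],P[1],P[2]))-[x0,y0]+.5)*f; cv2.circle(c,tuple(int(k) for k in p),3,col,-1)
for P in [A+[0,0,.085]+.015*(i*u+j*v) for i in(-1,1) for j in (-1,1)]:
  p=(proj('scene',P)-[x0,y0]+.5)*f; cv2.circle(c,tuple(int(k) for k in p),3,(255,0,0),-1)
cv2.imwrite('pics/chk.png',c)"
```

```text
(no output)
```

View pics/chk.png

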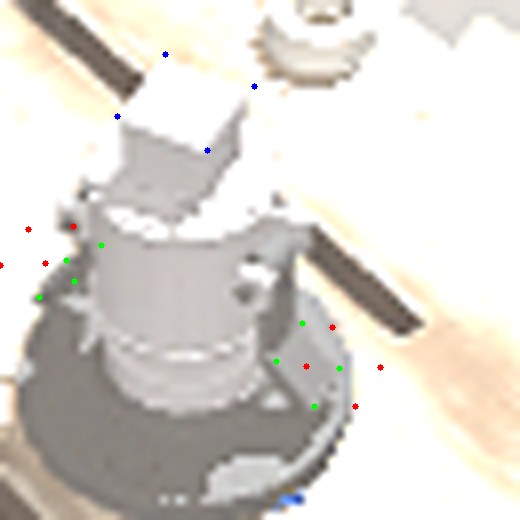

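Call:
{"fn": "servo_tool", "kwargs": {"deltas": [[[0,0,20],[0,0,0],0.5],[[0,0,0],[0,0,0],0.5],[[0,0,0],[0,0,0],0.5],[[0,0,0],[0,0,0],0.5],[[0,0,0],[0,0,0],0.5],[[0,0,0],[0,0,0],0.5]]}}

```text
time: 29.7
ee_pos: [0.5249, 0.1175, 0.1985]
eef_rot: [0.634, -0.359, 0.518, -0.449]
force: [0.6, -0.7, -0.4]
opening: 0.39
```

```bash
python3 s.py; python3 -c "
from station import hand_in
print(hand_in())"
```

```text
29.7 pos [524.9 117.5 198.5] F [ 0.6 -0.7 -0.4] T [0.09 0.05 0.01] open 36.7
jaw yaw 11.4 jaw el -3.5 tooly [ 0.01  -0.339 -0.941] q [ 0.34  0.15  1.31 -0.34  1.78  0.08]
held-cap origin [528.4  90.7 168.1] cap up [-0.046  0.513  0.857]
the job is handed in; nothing more can be done
None
```

The cap is on the large fitting (110 mm flange) and pressed home, both cam arms are closed, and the job was handed in at about 29.7 s with the gripper clear of everything. I took the cap sideways out from under the hose that hung over one cam arm, then set it over the neck and pressed it down. I closed lever_a first, then lever_b, with the shut fingertips.

**Cap home:** it met the plunger at about 10 N and then a hard stop. The stop held at about 29 N while gripped. When I eased off, the grip drew the cap back up about 3.5 mm. I released it and pressed the head again, and it held at 27 N with no further travel.

**Cam arms:** each arm ran smoothly to a hard stop, at 15 N for lever_a and 12 N for lever_b. Laid over the last scene picture, both tabs match the closed position and not one 0.3 rad open. The wrist view of lever_a agrees within about 1 pixel.

**What disagreed:**
- **First grasp missed:** the real fingertips are about 25 mm behind the stated TCP. The fingers shut above the cap's head, and I found the true height by touching its top at about 23 N, after which the cap looked unmoved. All later moves allowed for this.
- **Side load:** sideways forces up to about 13 N showed during the final presses.

I did not make a separate check of the bystanders at the end. They look to be in place in the later pictures, and no move touched them.

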